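Close up the strainer of the basement water pump

ROBOT

A 6-joint arm with a two-finger parallel gripper is mounted at the origin on the work surface. World frame = base frame: x ahead of the robot, y to its left, z up, the work surface at z = 0. Lengths are in mm, angles in rad, forces in N, time in s.
With the tool pointing down it reaches from about 350 to 925 mm from the base axis. Payload 6.4 kg.
Tool frame: the origin (TCP) lies at the very end of the fingers, on their centre line; the grasp point (between the pads) lies 19 mm behind it; x points along the fingers, y is the direction in which the jaws open and shut, and the axes are right-handed (so a half turn about x gives the same grasp; the last joint's range is limited). The gripper opens to 85 mm and grips with 20 to 120 N. Pads are 22 mm wide; open, the fingers measure 114 mm over their backs; the gripper's body (76 mm by 85 mm) begins 54 mm behind the grasp point. The pads swing forward as they close: fully open they stand 13 mm farther back than shut.
Start: joints at [0.969, 0.245, 1.558, -0, 1.339, -0.174], TCP at [269.664, 591.435, 231.29] pointing down, gripper open.
Joint ranges: [-3.13, 3.13], [-1.02, 2.26], [0.13, 2.54], [-0.95, 4.09], [0.21, 2.88], [-2.74, 2.74]. Speed limits (rad/s): [2.57, 2.57, 3.14, 3.14, 3.14, 3.14].

INTERFACE

Orientations are given as [roll, pitch, yaw] about the fixed x, y, z axes, in that order (R = Rz(yaw) Ry(pitch) Rx(roll)).
In Python, from rig import ctrl gives the robot as it stands.
- The arm moves only by the tool apply_moves, never from a script. Its argument "plan" is a list of rows, each a list of 5 numbers: the shift along the tool's x, y, z in cm, then the turn about the tool's x in degrees, then the opening, from -1 (shut) to 1 (fully open), so that 0 is half open. A call has 1 to 12 rows; each row is the pose to reach, as a shift and turn from the pose commanded when the call began, along the tool's axes at that moment; what a row does not reach only later rows make up. A row lasts 1/10 s, in which the tool goes at most 50 mm and 8.59 degrees, less where a joint would pass 70% of its speed; a pose out of reach is approached as far as the arm can. A call with a gripper value outside its range is refused whole. The fingers move at their own pace and stop on an object; "grip_force" is the grip in N (left out, the last holds). Time passes only in rows, so rows that repeat a pose let the fingers close. It gives the time, the measured TCP pose, the force and the opening at its end, in the units of the state.
- ctrl.state(): the state, without advancing time (a new reading comes with each control period).
- ctrl.capture(name): name is "scene" or "top" or "wrist"; returns a dict with "img" (480x640x3 uint8, red, green, blue), "camera_matrix" (3x3 intrinsics, pixels), "rvec" (rotation vector, rad) and "tvec" (3), from world to camera coordinates, as OpenCV has them. Camera axes: x right, y down, z forward; pixel columns grow to the right and rows downward; lengths in mm; the calibration is good to about 2 mm. The wrist camera is an equidistant fisheye: a pixel r from the principal point sees the ray r / f radians off the axis. A picture is of the moment at which its call begins. There is no depth.
- ctrl.finish_job(): hands the job in, once; it reports no verdict.
The state is a dict: "time_s": time; "joint_positions": joint angles; "qd": joint speeds; "joint_torque": joint torques, N m; "position": TCP position; "tool_rot": TCP orientation; "contact_force": force on the tool from outside, world axes, zero at the start; "wrist_torque": the same for the moment, N m; "gripper_width": opening from 0.0 (shut) to 1.0 (fully open).
Only numpy, scipy, OpenCV 4.12 (cv2) and the standard library are available. Lean on these libraries where they do the work, as an engineer would, in place of code of your own. Each camera call takes 0.05 s, during which the arm holds its last target.

TASK

The pump's strainer has been cleaned: put the basket back in the strainer pot, put the lid on with its two lugs in the gaps of the collar, push it down and turn it clockwise (a quarter-turn) until it locks. Once the lid is locked, open the suction valve fully, so that its lever lies along the pipe. Leave the other things on the bench where they are, and let go of everything at the end.

Things in the scene. Friction and masses are not known exactly. Their poses are not given: they have to be found in the camera images.
- pump: Pump fixed to the bench, 620 mm long. In line, seen from above: elbow, suction valve, round black strainer pot, volute, grey motor. Origin on the bench top under the pot's axis; x level across the pump, y level along it from motor to suction valve, z up. The pot is open on top, bore 114 mm across, inner floor 50 mm above the bench. Highest part: motor's junction box, 201 mm, 185 to 290 mm along -y.
- collar (a point): Centre of the pot's bayonet collar, at its top, 177 mm above the bench; axes as the pump. Collar 162 mm outside. Two ledges, 7 mm thick (underside at 170 mm), stand in from it to a 130 mm wide round opening. Between them are two opposite gaps, each 40 degrees wide, centred 80 and 260 degrees counterclockwise, seen from above, from the pump's +x.
- gap (a point): Middle of one gap between the ledges, 70 mm from the pot's axis, at the collar's top (177 mm). The other is opposite. A lid set down with its lugs in the gaps rests on the seal and cannot yet turn. Pushed down 3 mm its lugs clear the ledges; 5 mm clears also a rounded detent, 2 mm deep, just before the locked place. It turns only clockwise seen from above.
- seal_top (a point): Centre of the sprung rubber seal ring in the collar (inside 114 mm), on its top face when free: 166 mm above the bench. A lid resting on it has its origin here. It gives up to 10 mm downward: some 3 N to start, which the lid's own weight nearly takes up, plus 0.8 N per mm. Push the lid 6 to 8 mm down (5 to 8 N) and keep it so while turning.
- lock_pad (a point): One of two opposite raised pads on the collar's outside, 86 mm from the pot's axis along the pump's +x, 170 mm above the bench. Locked: lugs and grip bar point at the pads, after 80 degrees of turn from the gaps; a firm stop follows 3 degrees on. Let go, the seal lifts the locked lid against the ledges, lid origin 163 mm above the bench.
- lid: Grey lid, grip up on the bench, 0.22 kg. Disc 124 mm across, 16 mm thick, hollow below. Two lugs at its lower edge at +x and -x, 144 mm overall, each 30 degrees wide, 7 mm thick. On top an upright grip bar along x, from lug to lug: 104 mm long, 16 mm wide, 16 to 51 mm above the underside. Origin: centre of the underside, z up. Turned half round it is the same.
- basket: White strainer basket, upright, 0.12 kg, 96 mm across (102 at the rim), 75 mm high, open on top, slotted. A fixed handle spans the mouth: two posts and a cross bar along x, 88 mm long, 10 mm wide, 96 to 110 mm above the underside. Origin: centre of the underside, z up. Any yaw will do. In the pot its bar's top is 160 mm above the bench.
- valve (a joint): Suction ball valve's lever, turning about an upright stem. 0: closed, square to the pipe, pointing along the pump's -x. Grows clockwise seen from above. 1.571: fully open, along the pipe, pointing along the pump's +y. It stays where left; some 2 to 3 N at the tip moves it. It starts closed or nearly so.
- valve_stem (a point): The valve's stem axis at the lever's mid height: 135 mm from the pot's axis along the pump's +y, 150 mm above the bench; axes as the pump. The valve and pipe below the lever reach up to 135 mm.
- valve_tip (a point): Free end of the valve lever, 110 mm from the stem's axis, at mid height, 150 mm above the bench. The lever is a straight dark steel bar 18 mm wide, 14 mm thick (143 to 157 mm above the bench).
- grease_tub: Bystander: small white plastic tub with a white screw cap, 64 mm across, 52 mm high; origin under its centre.
- wrench: Bystander: steel spanner lying flat, 200 mm long, 38 mm wide at the jaw, 8 mm thick; origin at its middle, underside; x along it.
- brush: Bystander: flat brush with a wooden handle lying on the bench, 190 mm long, 42 mm wide, 20 mm thick; origin at its middle, underside; x along it.
- torch: Bystander: black torch lying on the bench, 140 mm long, 46 mm thick at the head; origin under its middle; x along it.
- jar: Bystander: glass jar with a steel cap, 72 mm across, 95 mm high; origin under its centre.
Things that resemble listed ones, but are neither listed nor needed, are in the scene too. What is shaped like the lid but purple or yellow is not meant.

How it is judged:
By the outcome, as a careful person would: the job done as asked, in the order asked, and still so for the second after the job is handed in, with the robot touching nothing.
It also fails if it takes over 72 s, if anything falls off the work surface, if the arm or the gripper's body presses on something with over 40 N, if the wrist force passes 120 N, or if a joint passes its speed limit or range.

## Working session

There is one attempt and no reset: what is moved stays moved. The work goes in short steps, Python scripts to look and compute and a tool call to move; the robot and the scene stay as the last step left them, time stands still between calls to the robot, and variables do not carry over. Pictures are saved under pics/ and viewed, and the job is handed in when it is done.

Besides the shell and the picture viewer there is one more tool, called as a command line: name --pt "numbers of a row" for each row, then --argument value for the rest. apply_moves: Moves the arm, as the interface text tells. Its arguments: {"type":"object","properties":{"plan":{"type":"array"},"grip_force":{"type":"number"}},"required":["plan"]}

```bash
mkdir -p pics; ls; cat > h.py <<'E'
import numpy as np, cv2, pickle
from rig import ctrl
def cap(n,f):
    c=ctrl.capture(n); cv2.imwrite('pics/'+f+'.png',c['img'][:,:,::-1]); pickle.dump(c,open('pics/'+f+'.pkl','wb')); return c
def load(f): return pickle.load(open('pics/'+f+'.pkl','rb'))
def px2w(c,u,v,z):
    K=np.array(c['camera_matrix'],float);R=cv2.Rodrigues(np.array(c['rvec'],float))[0];t=np.array(c['tvec'],float).reshape(3)
    d=R.T@np.linalg.solve(K,[u,v,1.]);o=-R.T@t
    return o+d*(z-o[2])/d[2]
def w2px(c,P):
    return cv2.projectPoints(np.array(P,float).reshape(-1,1,3),np.array(c['rvec'],float),np.array(c['tvec'],float),np.array(c['camera_matrix'],float),None)[0].reshape(-1,2)
E
python3 - <<'E'
from h import *
s=ctrl.state();print(s)
for n in ("scene","top","wrist"): 
    c=cap(n,n+'0')
    if n!='wrist':
        R=cv2.Rodrigues(np.array(c['rvec'],float))[0];print(n,-R.T@np.array(c['tvec']).reshape(3))
E
```

```text
pics
{'time_s': 0.0, 'joint_positions': array([ 9.68922919e-01,  2.45807641e-01,  1.55904881e+00, -4.45749574e-07,
        1.33871395e+00, -1.74108920e-01]), 'qd': array([-0.00296259,  0.00038877,  0.00010562,  0.00123426,  0.00018882,
        0.00072372]), 'joint_torque': array([ 2.49431032e-04, -4.29505420e+01, -3.26135516e+01, -1.59893234e-04,
        5.21779060e-03,  5.60026532e-07]), 'position': array([269.31340996, 590.94993421, 230.16574407]), 'tool_rot': array([-1.74468601,  1.56881858, -2.17245039]), 'contact_force': array([-0.08479987,  0.37356829,  0.0149699 ]), 'wrist_torque': array([-0.03647302,  0.02623953, -0.02653476]), 'gripper_width': 1.0003037591603696}
scene [1124.48479801  402.14603533  759.22248566]
top [ 281.9432542    37.76211464 1482.69128751]
```

View pics/scene0.png

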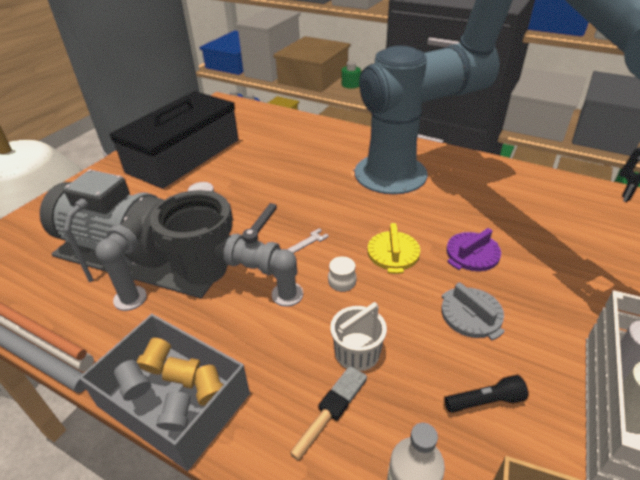

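View pics/top0.png

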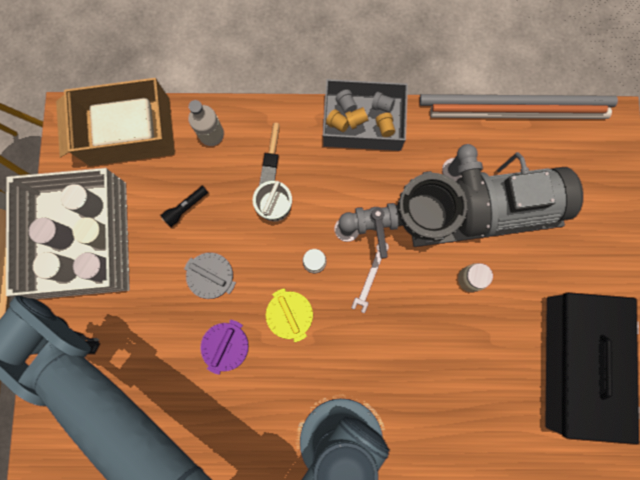

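View pics/wrist0.png

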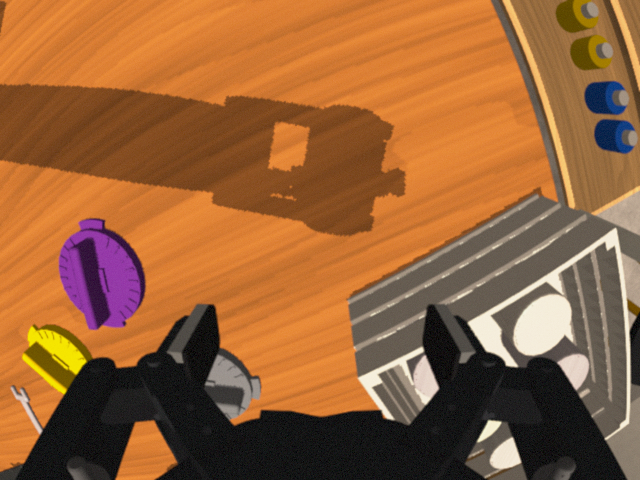

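Top view: the three lid shapes are grey (209,275), yellow (289,315) and purple (225,347). Grey fits the description. The basket is at (272,202), the pot at (433,207), the valve lever around (380,235) and the jar at (479,276). I'll enlarge to confirm.

```bash
python3 - <<'E'
from h import *
c=load('top0');im=c['img'][:,:,::-1]
def cr(x,y,w,h,k): return cv2.resize(im[y:y+h,x:x+w],None,fx=k,fy=k,interpolation=cv2.INTER_CUBIC)
cv2.imwrite('pics/cA.png',cr(330,130,150,150*3//4+30,5)[:600])
cv2.imwrite('pics/cB.png',cr(175,165,140,140*3//4+10,5)[:600])
print(c['camera_matrix'])
E
```

```text
[[549.8697622    0.         328.09876563]
 [  0.         549.8697622  234.3900276 ]
 [  0.           0.           1.        ]]
```

View pics/cA.png

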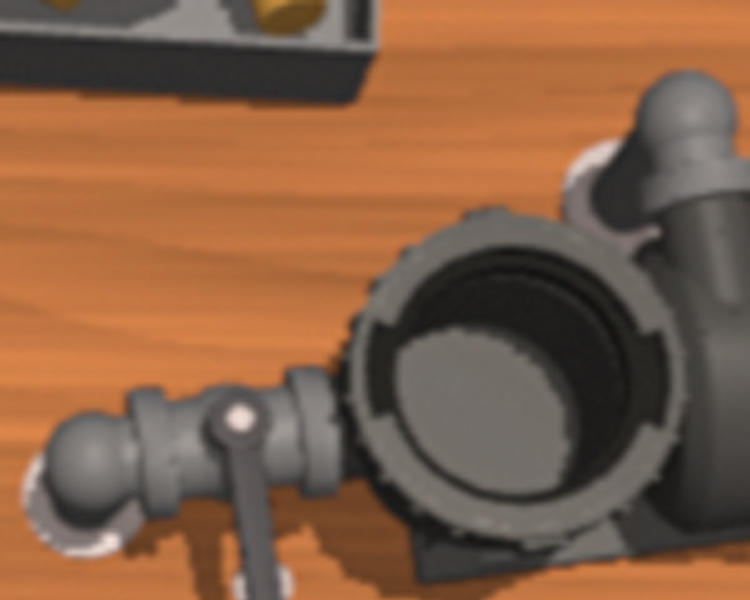

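View pics/cB.png

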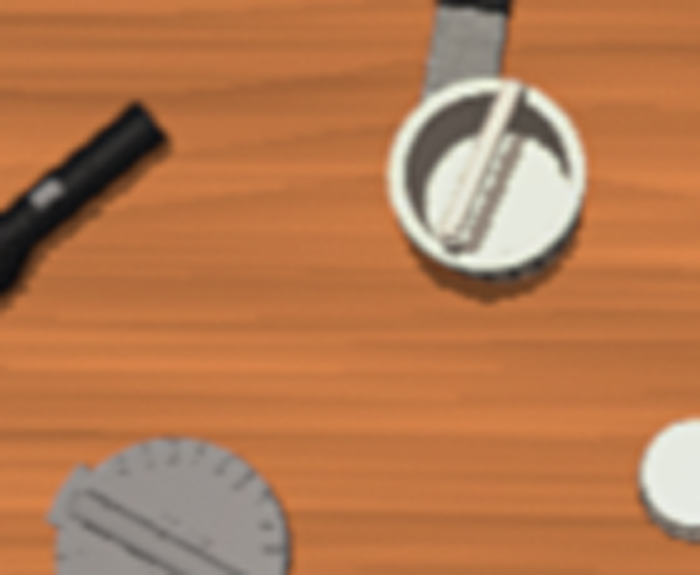

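```bash
python3 - <<'E'
from h import *
c=load('top0');s=load('scene0')
A=lambda x,y:(330+x/5,130+y/5)
pot=px2w(c,*A(519,380),177);print('pot',pot)
st=px2w(c,*A(240,416),162);print('stem',st,np.linalg.norm((st-pot)[:2]))
g1=px2w(c,*A(372,369),170);g2=px2w(c,*A(658,391),170);print(g1,g2,np.linalg.norm(g1-g2))
yaw=np.arctan2(*(st-pot)[:2][::-1])-np.pi/2;print('pumpyaw stem',np.degrees(yaw), 'gapdir',np.degrees(np.arctan2(*(g1-g2)[:2][::-1])))
b=[px2w(c,175+x/5,165+y/5,110) for x,y in((512,85),(452,240))];print('bask',b,np.mean(b,0),np.linalg.norm(b[0]-b[1]))
rim=px2w(c,175+487/5,165+173/5,75);print('rim',rim)
im=c['img'][:,:,::-1]
def cr(x,y,w,h,k): return cv2.resize(im[y:y+h,x:x+w],None,fx=k,fy=k,interpolation=cv2.INTER_CUBIC)
cv2.imwrite('pics/cC.png',cr(170,240,80,70,8))
im=s['img'][:,:,::-1]
cv2.imwrite('pics/cD.png',cr(320,280,200,100,4))
E
```

```text
pot [ 580.65012405 -219.95989869  177.        ]
stem [564.97852502 -85.42864601 162.        ] 135.4409722545989
[ 587.24214822 -149.50696897  170.        ] [ 577.23833389 -289.1782164   170.        ] 140.02904577071007
pumpyaw stem 6.644460955480453 gapdir 85.90324261151005
bask [array([656.36800747, 168.18437367, 110.        ]), array([574.55767156, 196.93779844, 110.        ])] [615.46283951 182.56108606 110.        ] 86.71614900222426
rim [618.11354538 183.56170002  75.        ]
```

View pics/cC.png

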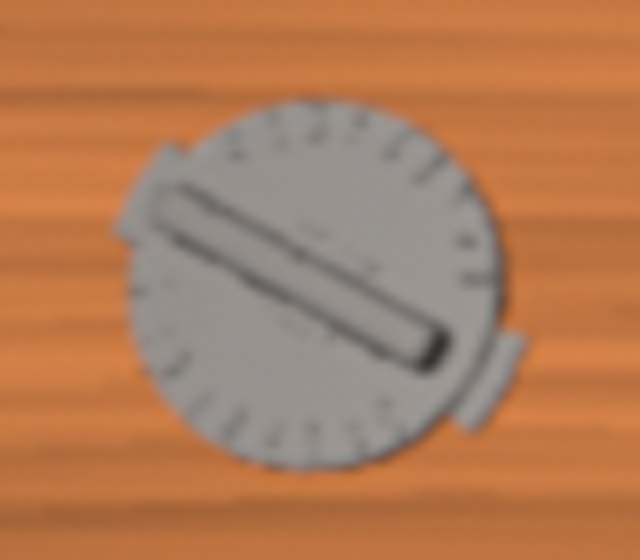

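View pics/cD.png

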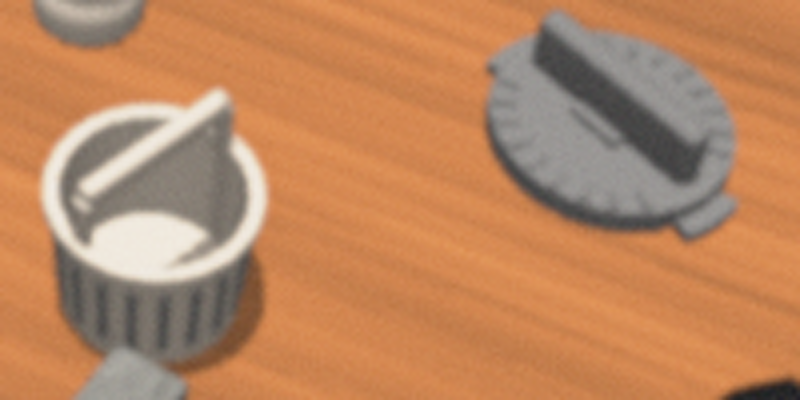

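```bash
cat >> h.py <<'E'
def tri(c1,p1,c2,p2):
    P=[]
    for c in(c1,c2):
        R=cv2.Rodrigues(np.array(c['rvec'],float))[0];P.append(np.array(c['camera_matrix'])@np.c_[R,np.array(c['tvec']).reshape(3)])
    X=cv2.triangulatePoints(P[0],P[1],np.array(p1,float).reshape(2,1),np.array(p2,float).reshape(2,1));return (X[:3]/X[3]).ravel()
def cp(x,y,x0,y0,k): return (x0+(x+.5)/k-.5,y0+(y+.5)/k-.5)
from scipy.spatial.transform import Rotation as Ro
def Rt(s=None):
    s=s or ctrl.state(); return Ro.from_euler('xyz',s['tool_rot']).as_matrix()
def delta(target,cmd=None):
    """tool-frame cm shift from cmd (or measured) position to world target mm"""
    s=ctrl.state();p=np.array(cmd if cmd is not None else s['position']);return Rt(s).T@(np.array(target)-p)/10
E
python3 - <<'E'
from h import *
c=load('top0');s=load('scene0')
D=lambda x,y:cp(x,y,320,280,4);B=lambda x,y:cp(x,y,175,165,5);C=lambda x,y:cp(x,y,170,240,8);A=lambda x,y:cp(x,y,330,130,5)
print('basket bar ends tri',tri(c,B(512,85),s,D(222,94)),tri(c,B(453,240),s,D(85,190)))
for cc,f,l in((c,B,((512,85),(453,240))),(s,D,((222,94),(85,190)))):
    e=[px2w(cc,*f(*p),110) for p in l];m=np.mean(e,0);d=e[0]-e[1];print('bask',m,np.linalg.norm(d),np.degrees(np.arctan2(d[1],d[0])))
for cc,f,l,z in((c,C,((165,207),(425,352)),51),(s,D,((556,18),(697,155)),51),(c,C,((148,190),(498,383)),3)):
    e=[px2w(cc,*f(*p),z) for p in l];m=np.mean(e,0);d=e[0]-e[1];print('lid',m,np.linalg.norm(d),np.degrees(np.arctan2(d[1],d[0])))
print('disc',px2w(c,*C(315,285),16), 'pot',px2w(c,*A(519,380),177),px2w(c,*A(240,416),162))
for i in range(3):
    S=ctrl.state();print(S['position'],S['tool_rot'],S['time_s'])
print(Rt())
E
```

```text
basket bar ends tri [636.0503446  186.39461181 164.72419269] [601.60813709 181.22995088  55.40343801]
bask [616.51008122 183.35698279 110.        ] 86.56224726454603 -19.038280110004948
bask [617.76042867 183.68143857 110.        ] 84.40046135827252 158.78189329614275
lid [422.18103886 353.34295539  51.        ] 98.64816790903437 61.694627541151206
lid [430.04046269 355.78364459  51.        ] 103.77265479366048 -124.22305542025906
lid [424.63757688 354.48685952   3.        ] 136.76450858131287 61.95332331155324
disc [423.74965956 354.17644937  16.        ] pot [ 581.64000815 -219.01225867  177.        ] [565.97487929 -84.45522472 162.        ]
[269.41752058 591.05795745 230.424671  ] [-1.74447843  1.56926146 -2.17230522] 0.15
[269.41752058 591.05795745 230.424671  ] [-1.74447843  1.56926146 -2.17230522] 0.15
[269.41752058 591.05795745 230.424671  ] [-1.74447843  1.56926146 -2.17230522] 0.15
[[-8.68559743e-04  4.14893790e-01  9.09869435e-01]
 [-1.26546864e-03  9.09868594e-01 -4.14894614e-01]
 [-9.99998822e-01 -1.51177199e-03 -2.65240154e-04]]
```

```bash
python3 - <<'E'
from h import *
print(delta([617,183.5,200]))
E
```

```text
[  3.06384908 -22.65683781  48.53563456]
```

apply_moves --pt "3.06 -3 6.4 -4.6 0" --pt "3.06 -5 10.7 -4.6 0" --pt "3.06 -7 15 -4.6 0" --pt "3.06 -9 19.3 -4.6 0" --pt "3.06 -11 23.6 -4.6 0" --pt "3.06 -13 27.8 -4.6 0" --pt "3.06 -15 32.1 -4.6 0" --pt "3.06 -17 36.4 -4.6 0" --pt "3.06 -19 40.7 -4.6 0" --pt "3.06 -21 45 -4.6 0" --pt "3.06 -22.66 48.5 -4.6 0" --pt "3.06 -22.66 48.5 -4.6 0" --grip_force 40

```text
time_s: 1.35
position: [619.5, 179.9, 200.4]
tool_rot: [-0.584, 1.57, -0.937]
contact_force: [-0.6, 0.1, 0.6]
gripper_width: 0.501
```

```bash
python3 - <<'E'
from h import *
cap('wrist','w1');c=cap('scene','s1');S=ctrl.state();print(S['position'],S['tool_rot'],S['joint_positions'],S['gripper_width'],S['time_s'],S['contact_force']);print(delta([617,183.5,84]))
E
```

```text
[616.89615292 183.47497874 200.09974077] [-2.98645079  1.56953042  2.94762652] [ 1.13073484e-01  2.58698899e-01  1.60009433e+00  3.98897761e-04
  1.28400615e+00 -1.10872791e+00] 0.4982909914573434 1.45 [-0.73134223 -0.19771846 -0.82430819]
[1.16099525e+01 8.17439073e-03 2.34230377e-02]
```

View pics/w1.png

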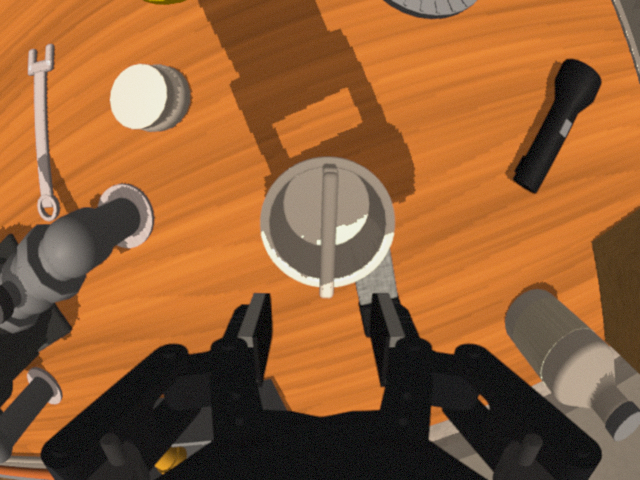

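View pics/s1.png

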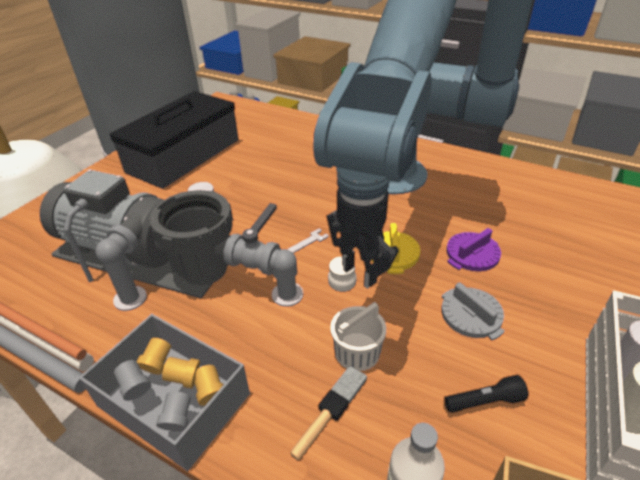

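```bash
cat >> h.py <<'E'
def fe(c,P):
    R=cv2.Rodrigues(np.array(c['rvec'],float))[0];t=np.array(c['tvec'],float).reshape(3);K=np.array(c['camera_matrix'])
    q=(R@np.array(P,float).reshape(-1,3).T).T+t;th=np.arctan2(np.hypot(q[:,0],q[:,1]),q[:,2]);ph=np.arctan2(q[:,1],q[:,0])
    return np.c_[K[0,2]+K[0,0]*th*np.cos(ph),K[1,2]+K[1,1]*th*np.sin(ph)]
def fe2w(c,u,v,z):
    R=cv2.Rodrigues(np.array(c['rvec'],float))[0];t=np.array(c['tvec'],float).reshape(3);K=np.array(c['camera_matrix'])
    x=(u-K[0,2])/K[0,0];y=(v-K[1,2])/K[1,1];th=np.hypot(x,y);d=np.array([np.sin(th)*x/th,np.sin(th)*y/th,np.cos(th)])
    d=R.T@d;o=-R.T@t;return o+d*(z-o[2])/d[2]
E
python3 - <<'E'
from h import *
c=load('w1')
a=fe2w(c,330,166,110);b=fe2w(c,326,295,110);d=a-b
print(a,b,(a+b)/2,np.linalg.norm(d),np.degrees(np.arctan2(d[1],d[0])))
print(c['camera_matrix'],fe2w(c,328,222,75))
E
```

```text
[574.4330904  203.00226931 110.        ] [657.3697955  170.10526895 110.        ] [615.90144295 186.55376913 110.        ] 89.22280922420353 158.3641543855208
[[371.64829954   0.         320.82778279]
 [  0.         371.64829954 238.56520712]
 [  0.           0.           1.        ]] [617.52386275 186.67458916  75.        ]
```

apply_moves --pt "3 0.1 0 0.6 0" --pt "7 0.1 0 0.6 0" --pt "10 0.1 0 0.6 0" --pt "11.5 0.1 0 0.6 0" --pt "11.6 0.1 0 0.6 0" --pt "11.6 0.1 0 0.6 -0.8" --pt "11.6 0.1 0 0.6 -1" --pt "11.6 0.1 0 0.6 -1" --pt "11.6 0.1 0 0.6 -1" --pt "11.6 0.1 0 0.6 -1" --grip_force 40

```text
time_s: 2.45
position: [618.9, 185.4, 87.2]
tool_rot: [0.584, 1.567, 0.226]
contact_force: [0.5, 0.9, 6.6]
gripper_width: 0.105
```

```bash
python3 - <<'E'
from h import *
cap('wrist','w2');S=ctrl.state();print(S['position'],S['gripper_width'],S['time_s'],S['contact_force']);print(delta([617,184.5,200]))
E
```

```text
[618.93880716 185.41417307  87.17907359] 0.10739329373968988 2.5 [0.009202   1.54082272 6.71724649]
[-11.28287828  -0.12714873  -0.10978201]
```

View pics/w2.png

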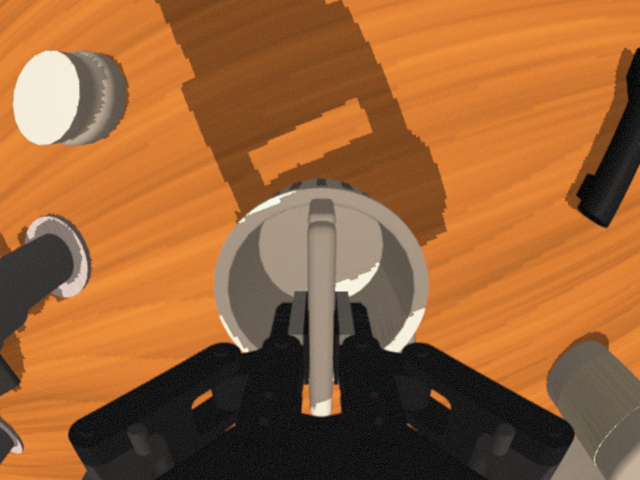

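```bash
python3 - <<'E'
from h import *
def model(px,py,yaw):
    Y=np.radians(yaw);t=np.linspace(0,2*np.pi,241);M=np.array([[np.cos(Y),-np.sin(Y),0],[np.sin(Y),np.cos(Y),0],[0,0,1]])
    L=[np.c_[81*np.cos(t),81*np.sin(t),0*t+177],np.c_[65*np.cos(t),65*np.sin(t),0*t+177]]
    for g in(80,260):
        for s in(-20,20):
            a=np.radians(g+s);L.append(np.array([[r*np.cos(a),r*np.sin(a),177] for r in(65,76)]))
    t2=np.linspace(0,2*np.pi,40);L.append(np.c_[9*np.cos(t2),135+9*np.sin(t2),0*t2+157])
    return [l@M.T+[px,py,0] for l in L]
for n,box,k in(('top0',(340,160,140,90),5),('scene0',(130,170,160,110),5)):
    c=load(n);x0,y0,w,h=box;im=cv2.resize(c['img'][y0:y0+h,x0:x0+w,::-1],None,fx=k,fy=k,interpolation=cv2.INTER_CUBIC)
    for l in model(582,-219,6.2):
        p=w2px(c,l);p=((p-[x0,y0]+.5)*k-.5)
        cv2.polylines(im,[np.round(p).astype(int)],False,(0,255,0),1)
    cv2.imwrite('pics/ov_'+n+'.png',im)
E
```

```text
(no output)
```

View pics/ov_top0.png

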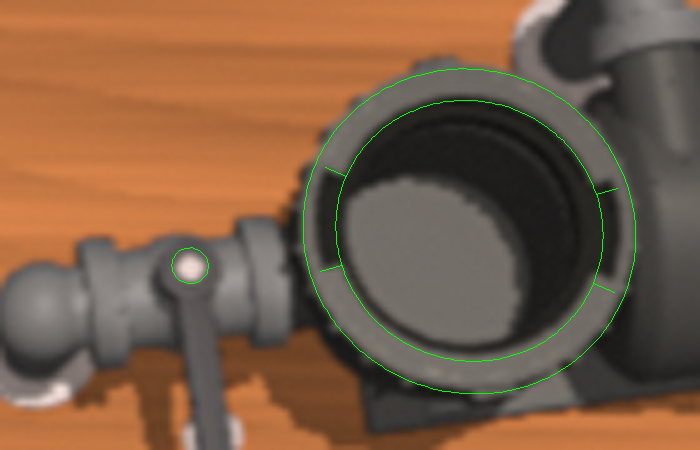

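View pics/ov_scene0.png

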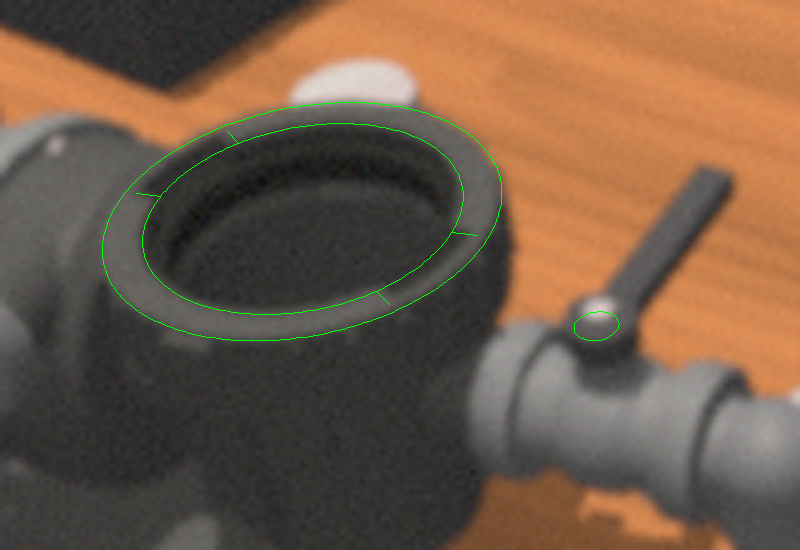

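apply_moves --pt "-2 0 0 0 -1" --pt "-5 0 0 0 -1" --pt "-9 0 0 0 -1" --pt "-13 0 0 0 -1" --pt "-17 0 0 0 -1" --pt "-20 0 0 0 -1" --pt "-20 0 0 0 -1"

```text
time_s: 3.2
position: [619.6, 185.2, 291.2]
tool_rot: [0.458, 1.56, 0.1]
contact_force: [0.3, 0.3, -1.8]
gripper_width: 0.105
```

```bash
python3 - <<'E'
from h import *
cap('wrist','w3')
S=ctrl.state();print(S['position'],S['gripper_width'],S['time_s'],S['contact_force'],S['tool_rot'],S['qd'])
cap('scene','s3')
S=ctrl.state();print(S['position'],S['gripper_width'],S['time_s'],S['contact_force'],S['tool_rot'])
print(delta([582,-219,290]))
E
```

```text
[618.30795095 185.00322384 287.54594008] 0.10522582356862956 3.25 [ 0.51599259  0.79884269 -1.85234862] [0.44788414 1.56562964 0.08982657] [-0.00117716  0.04432364  0.07157345 -0.00041333 -0.00370043 -0.00052294]
[617.19221379 184.87115699 284.74491429] 0.10496280121646416 3.3 [ 0.06981839 -0.30827591 -2.1782677 ] [ 0.1817384   1.57031376 -0.17630295]
[ -0.52376218 -39.05919901  10.85747847]
```

View pics/w3.png

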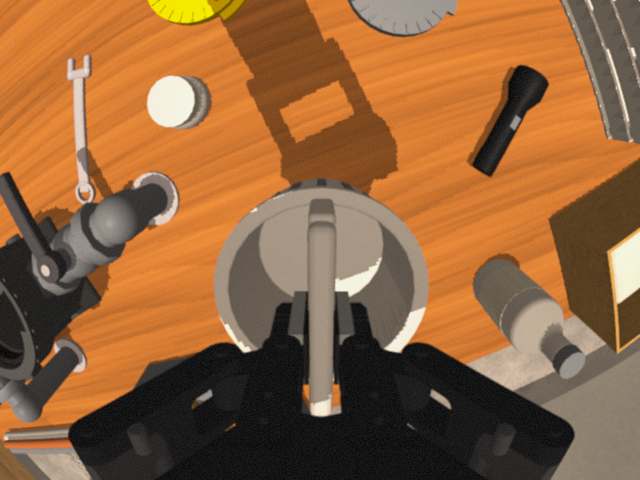

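View pics/s3.png

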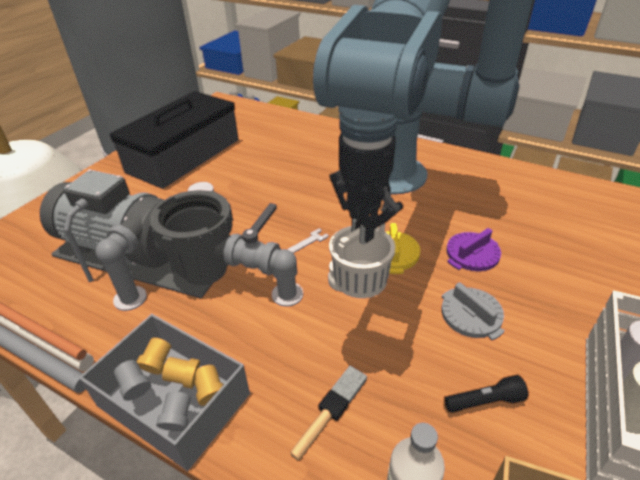

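```bash
python3 - <<'E'
from h import *
c=load('w3')
R=cv2.Rodrigues(np.array(c['rvec'],float))[0]
for z in(308,312):
    a=fe2w(c,321,201,z);b=fe2w(c,320,414,z);print((a+b)/2,np.linalg.norm(a-b))
E
```

```text
[618.33870332 185.71767374 308.        ] 98.9289048127436
[616.01776139 186.57037002 312.        ] 95.76478911011394
```

apply_moves --pt "-0.5 -3 0.8 0 -1" --pt "-0.5 -7 1.9 0 -1" --pt "-0.5 -11 3 0 -1" --pt "-0.5 -15 4.2 0 -1" --pt "-0.5 -19.5 5.4 0 -1" --pt "-0.5 -24 6.7 0 -1" --pt "-0.5 -28.5 7.9 0 -1" --pt "-0.5 -33 9.2 0 -1" --pt "-0.5 -36.5 10.1 0 -1" --pt "-0.5 -38.5 10.7 0 -1" --pt "-0.5 -39.06 10.86 0 -1" --pt "-0.5 -39.06 10.86 0 -1"

```text
time_s: 4.5
position: [581.3, -218.8, 287.4]
tool_rot: [2.885, 1.567, 2.526]
contact_force: [0.6, -0.1, -1.5]
gripper_width: 0.108
```

```bash
python3 - <<'E'
from h import *
cap('scene','s4');cap('top','t4');cap('wrist','w4')
S=ctrl.state();print(S['position'],S['gripper_width'],S['time_s'],S['contact_force'],S['tool_rot'],S['joint_positions'])
print(delta([582,-219,138]))
E
```

```text
[ 582.12956062 -217.42327002  288.93379834] 0.10580044663405484 4.65 [-0.50319787 -0.33723171 -0.77231327] [2.7372839  1.56933193 2.38082045] [-5.39793254e-01  1.38121088e-01  1.57492151e+00  3.24183092e-04
  1.42997886e+00 -1.75417186e+00]
[15.09321819 -0.16097715  0.06320091]
```

View pics/s4.png

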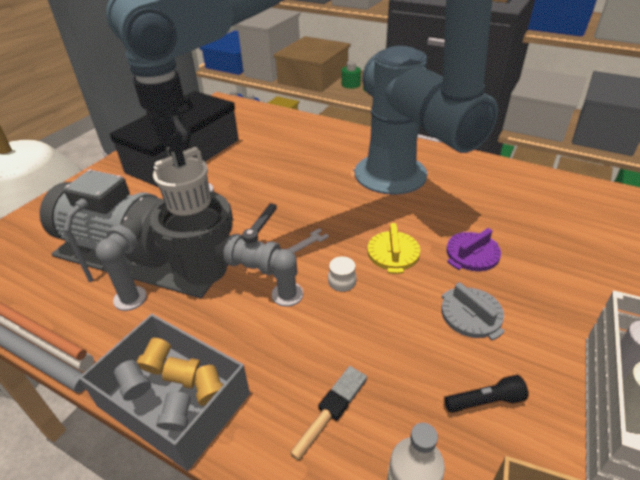

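View pics/w4.png

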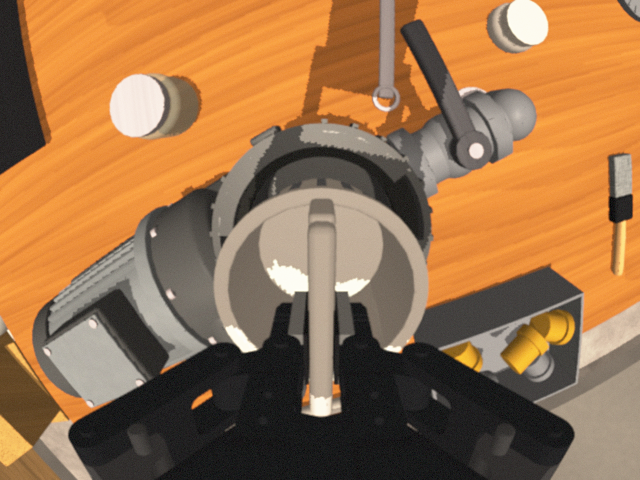

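```bash
cat >> h.py <<'E'
def model(px,py,yaw):
    Y=np.radians(yaw);t=np.linspace(0,2*np.pi,241);M=np.array([[np.cos(Y),-np.sin(Y),0],[np.sin(Y),np.cos(Y),0],[0,0,1]])
    L=[np.c_[81*np.cos(t),81*np.sin(t),0*t+177],np.c_[65*np.cos(t),65*np.sin(t),0*t+177]]
    for g in(80,260):
        for s in(-20,20):
            a=np.radians(g+s);L.append(np.array([[r*np.cos(a),r*np.sin(a),177] for r in(65,76)]))
    t2=np.linspace(0,2*np.pi,40);L.append(np.c_[9*np.cos(t2),135+9*np.sin(t2),0*t2+157])
    return [l@M.T+[px,py,0] for l in L]
def ov(c,L,box,k,f,proj):
    x0,y0,w,h=box;im=cv2.resize(c['img'][y0:y0+h,x0:x0+w,::-1],None,fx=k,fy=k,interpolation=cv2.INTER_CUBIC)
    for l in L:
        p=(proj(c,l)-[x0,y0]+.5)*k-.5
        cv2.polylines(im,[np.round(p).astype(int)],False,(0,255,0),1)
    cv2.imwrite('pics/'+f+'.png',im)
E
python3 - <<'E'
from h import *
t=np.linspace(0,2*np.pi,99)
ov(load('w4'),model(582,-219,6.2),(190,100,320,240),2.5,'ovw4',fe)
c=load('s4')
# basket rim (r51) and underside (r48) predicted with centre=TCP, z under=TCP-86
x,y,z=582,-217.6,288.9
L=[np.c_[x+51*np.cos(t),y+51*np.sin(t),0*t+z-86+75],np.c_[x+48*np.cos(t),y+48*np.sin(t),0*t+z-86]]+model(582,-219,6.2)[:1]
ov(c,L,(120,130,140,110),5,'ovs4',w2px)
E
```

```text
(no output)
```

View pics/ovw4.png

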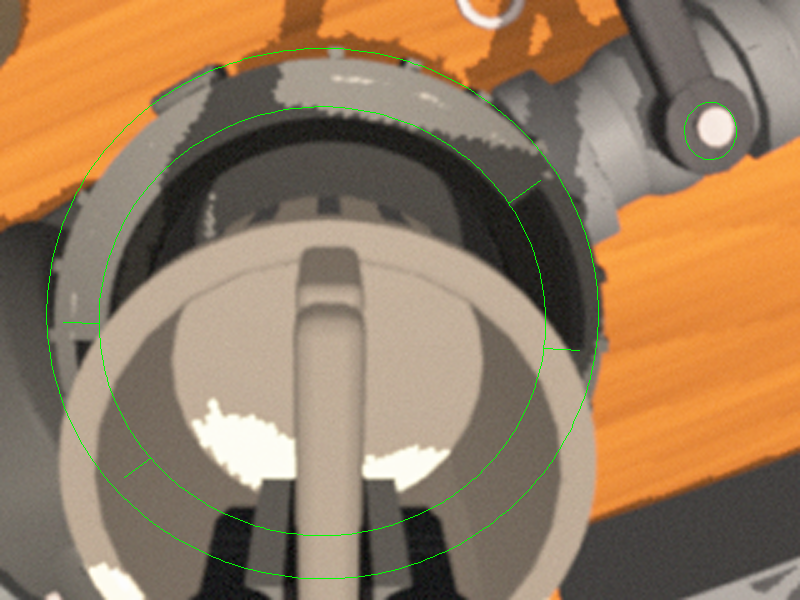

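View pics/ovs4.png

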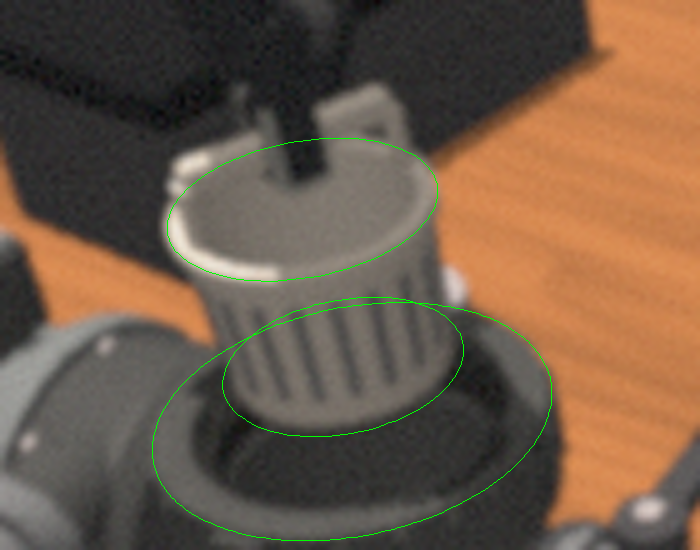

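apply_moves --pt "2 -0.16 0.05 0 -1" --pt "4.5 -0.16 0.05 0 -1" --pt "7 -0.16 0.05 0 -1" --pt "9.5 -0.16 0.05 0 -1" --pt "12 -0.16 0.05 0 -1" --pt "13.5 -0.16 0.05 0 -1" --pt "14.5 -0.16 0.05 0 -1" --pt "15 -0.16 0.05 0 -1" --pt "15.1 -0.16 0.05 0 -1" --pt "15.1 -0.16 0.05 0 -1"

```text
time_s: 5.65
position: [582.7, -220.8, 139.7]
tool_rot: [-0.181, 1.569, -0.539]
contact_force: [-1.1, 0.7, -1.2]
gripper_width: 0.107
```

```bash
python3 - <<'E'
from h import *
cap('scene','s5')
S=ctrl.state();print(S['position'],S['gripper_width'],S['time_s'],S['contact_force'],S['tool_rot'])
E
```

```text
[ 582.70759644 -220.94049768  139.90527801] 0.10529609382785231 5.7 [-0.78456842 -0.4329492  -1.26867969] [-0.16021901  1.56876553 -0.51824922]
```

View pics/s5.png

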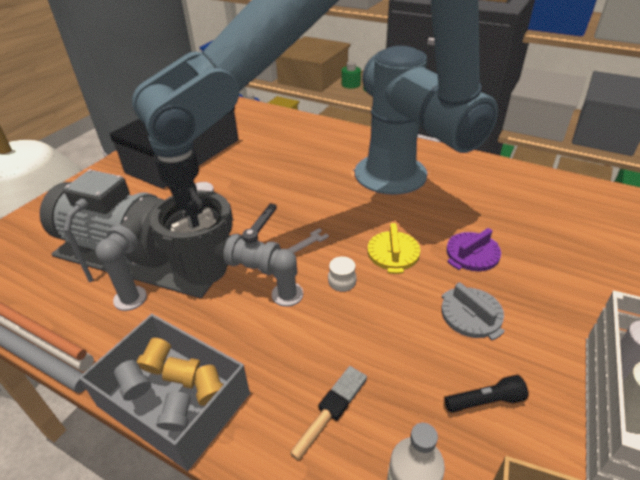

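apply_moves --pt "0.2 0 0 0 -1" --pt "0.3 0 0 0 -1" --pt "0.3 0 0 0 -1" --pt "0.3 0 0 0 -0.4" --pt "0.3 0 0 0 -0.4" --pt "0.3 0 0 0 -0.4" --pt "-2 0 0 0 -0.4" --pt "-6 0 0 0 -0.4" --pt "-10.5 0 0 0 -0.4" --pt "-14.5 0 0 0 -0.4" --pt "-15 0 0 0 -0.4" --pt "-15 0 0 0 -0.4"

```text
time_s: 6.9
position: [582.7, -220.9, 290.3]
tool_rot: [-0.177, 1.568, -0.535]
contact_force: [-0.9, -0.0, -0.8]
gripper_width: 0.3
```

```bash
python3 - <<'E'
from h import *
cap('scene','s6');cap('wrist','w6')
S=ctrl.state();print(S['position'],S['gripper_width'],S['time_s'],S['contact_force'],S['tool_rot'])
im=load('s6')['img'][170:290,130:290,::-1];cv2.imwrite('pics/s6c.png',cv2.resize(im,None,fx=5,fy=5,interpolation=2))
print(delta([424,354,289]))
ov(load('w6'),model(582,-219,6.2),(190,90,320,240),2.5,'ovw6',fe)
E
```

```text
[ 581.36084489 -220.13857459  286.64338636] 0.3011998045902808 7.0 [-0.65494603 -0.45549873 -0.74346027] [2.95975695 1.56771477 2.60182306]
[ -0.10313504  48.26223758 -34.85364696]
```

View pics/s6c.png

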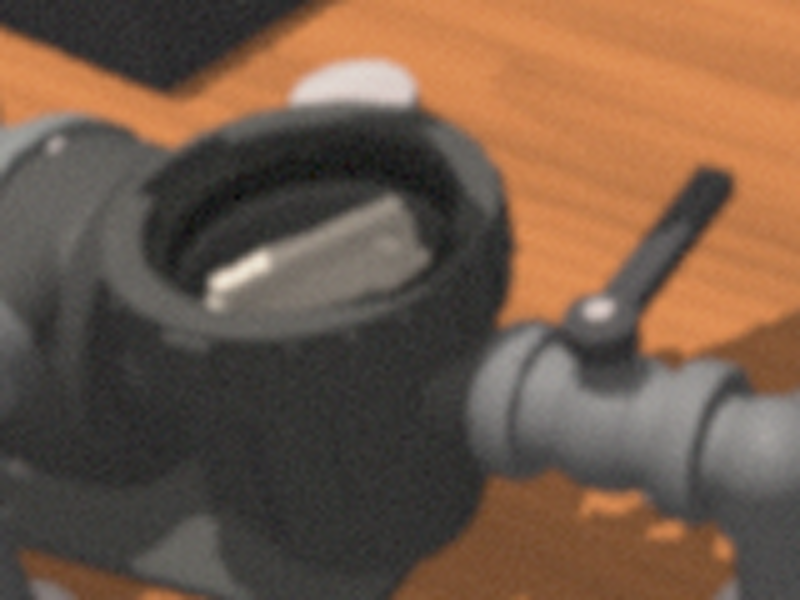

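View pics/ovw6.png

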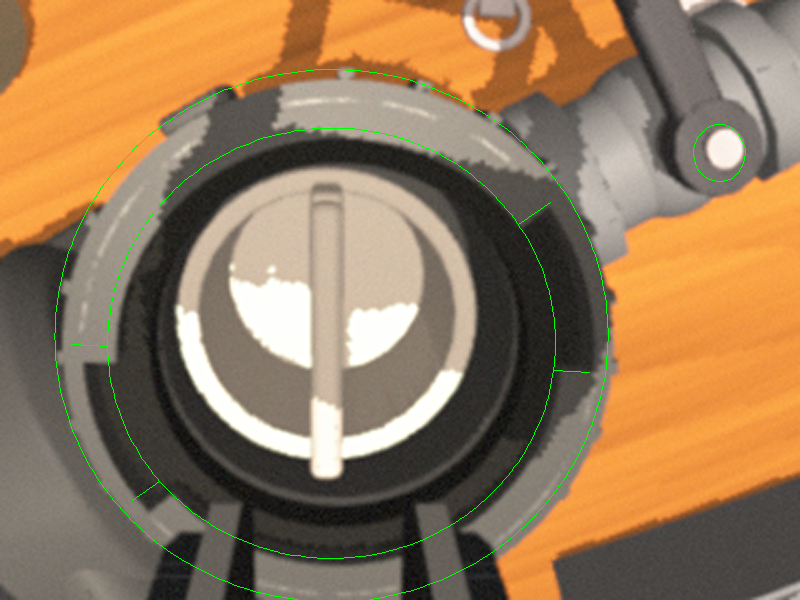

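```bash
python3 - <<'E'
from h import *
im=load('w6')['img'][:,:,::-1]
a=cv2.resize(im[210:310,200:300],None,fx=4,fy=6,interpolation=2);b=cv2.resize(im[150:250,360:460],None,fx=4,fy=6,interpolation=2)
o=np.hstack([a,b]);o=np.clip(o.astype(float)*1.6,0,255).astype(np.uint8);cv2.imwrite('pics/w6z.png',o)
E
```

```text
(no output)
```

View pics/w6z.png

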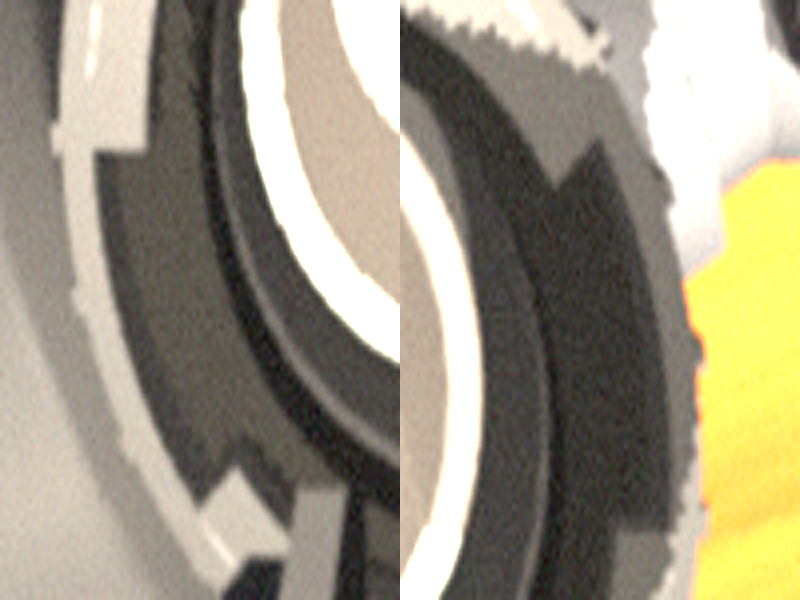

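```bash
python3 - <<'E'
from h import *
from scipy.optimize import least_squares
c=load('w6')
I=[(236.2,235),(259.5,288),(399,181.3),(413,238.3)];ang=[240,280,100,60]
O=[(223.7,235),(250,295.8),(410,173.3),(427,238)]
# which left edge: compute
W=np.array([fe2w(c,u-.4,v-.4,177) for u,v in I]);WO=np.array([fe2w(c,u-.4,v-.4,177) for u,v in O])
m=W[:,:2].mean(0);print(W,m)
for p in W: d=p[:2]-m;print(np.hypot(*d),np.degrees(np.arctan2(d[1],d[0]))%360)
print()
for p in WO: d=p[:2]-m;print(np.hypot(*d),np.degrees(np.arctan2(d[1],d[0]))%360)
E
```

```text
[[ 561.22721279 -278.29016817  177.        ]
 [ 605.94365453 -279.15057784  177.        ]
 [ 565.23008104 -155.80940076  177.        ]
 [ 608.84036559 -158.43939998  177.        ]] [ 585.31032849 -217.92238669]
64.99434977732797 248.25097190126309
64.6113421582972 288.62333378339315
65.27816908143392 107.91528441690286
63.96786970105147 68.41744158822644

74.47942517523947 248.39073605551232
75.03736779640039 288.83605352675886
74.9374462145009 107.77465042054743
74.72044919253895 68.7467456869769
```

```bash
python3 - <<'E'
from h import *
c=load('w6');m=np.array([585.3,-217.9])
for z in(157,162,166):
    s=fe2w(c,190+725/2.5-.3,90+150/2.5-.3,z);d=s[:2]-m;print(z,s,np.hypot(*d),np.degrees(np.arctan2(d[1],d[0]))-90)
im=load('top0')['img'][:,:,::-1]
a=im[165:235,395:475];cv2.imwrite('pics/t0z.png',np.clip(cv2.resize(a,None,fx=8,fy=8,interpolation=2).astype(float)*1.8,0,255))
E
```

```text
157 [567.18800992 -82.65050722 157.        ] 136.45684109137807 7.627408362387982
162 [566.13572957 -84.66874156 162.        ] 134.60251664273918 8.185402632637604
166 [565.29390528 -86.28332903 166.        ] 133.12847893347487 8.642956068314291[ WARN:0@0.549] global loadsave.cpp:1063 imwrite_ Unsupported depth image for selected encoder is fallbacked to CV_8U.
```

View pics/t0z.png

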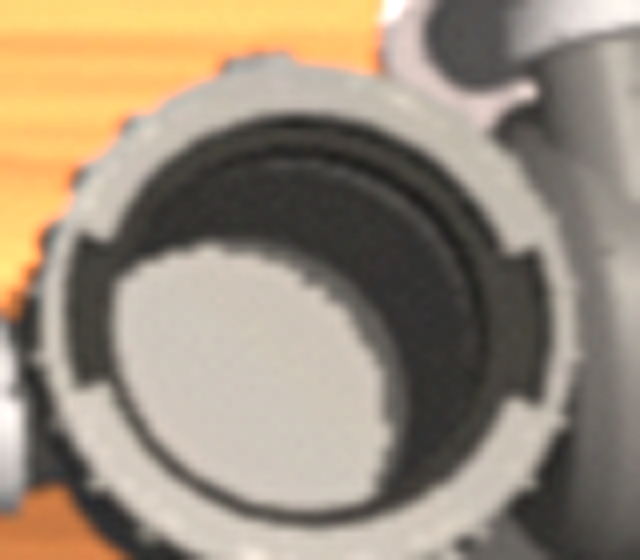

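```bash
python3 - <<'E'
from h import *
c=load('top0')
I=[(112,243),(105,382),(508,252),(503,402)];O=[(80,237),(72,385),(538,250),(536,405)]
f=lambda p:px2w(c,*cp(*p,395,165,8),177)[:2]
W=np.array([f(p) for p in I]);m=W.mean(0);print(m)
for p in list(W)+[f(p) for p in O]: d=p-m;print(np.hypot(*d),np.degrees(np.arctan2(d[1],d[0]))%360)
E
```

```text
[ 584.36224204 -217.94769551]
63.416142488680286 68.24658565390847
64.93029566091745 107.82234118756367
65.5507509059246 289.20827491055945
63.98291661611231 246.80907430856823
73.15487991308558 69.75539238755285
74.81826315007177 106.20213211752329
74.4848435037725 287.3892431907802
73.56170915075307 249.2577575908562
```

apply_moves --pt "0 3.2 -2.3 8 0.2" --pt "0 7.3 -5.3 16 0.2" --pt "0 11.4 -8.2 24.5 0.2" --pt "0 15.5 -11.2 33 0.2" --pt "0 19.6 -14.2 41.5 0.2" --pt "0 23.7 -17.1 50 0.2" --pt "0 27.8 -20.1 58.5 0.2" --pt "0 31.9 -23 67 0.2" --pt "0 36 -26 75.5 0.2" --pt "0 40.1 -29 84 0.2" --pt "0 44.2 -31.9 92 0.2" --pt "0 48.3 -34.9 97.5 0.2"

```text
time_s: 8.2
position: [436.3, 307.6, 286.1]
tool_rot: [-0.709, 1.567, -2.719]
contact_force: [1.4, 0.0, -0.1]
gripper_width: 0.602
```

apply_moves --pt "3 0 0 0 0.2" --pt "7 0 0 0 0.2" --pt "10 0 0 0 0.2" --pt "10 0 0 0 0.2" --pt "10 0 0 0 0.2"

```text
time_s: 8.7
position: [437.4, 306.0, 187.6]
tool_rot: [-0.738, 1.568, -2.743]
contact_force: [0.3, 0.9, 1.1]
gripper_width: 0.597
```

```bash
python3 - <<'E'
from h import *
cap('wrist','w7')
S=ctrl.state();print(S['position'],S['gripper_width'],S['time_s'],S['contact_force'],S['joint_positions']);print(Rt())
E
```

```text
[438.4800969  306.38588367 189.32541086] 0.5968960672850819 8.75 [-0.39750834 -0.47301115 -0.45370811] [3.97793475e-01 1.78546279e-02 1.88829840e+00 8.45706413e-06
 1.23500685e+00 8.31849918e-01]
[[ 3.95885008e-04  9.07266035e-01 -4.20556993e-01]
 [ 1.75009788e-04 -4.20557082e-01 -9.07266063e-01]
 [-9.99999906e-01  2.85571443e-04 -3.25272680e-04]]
```

View pics/w7.png

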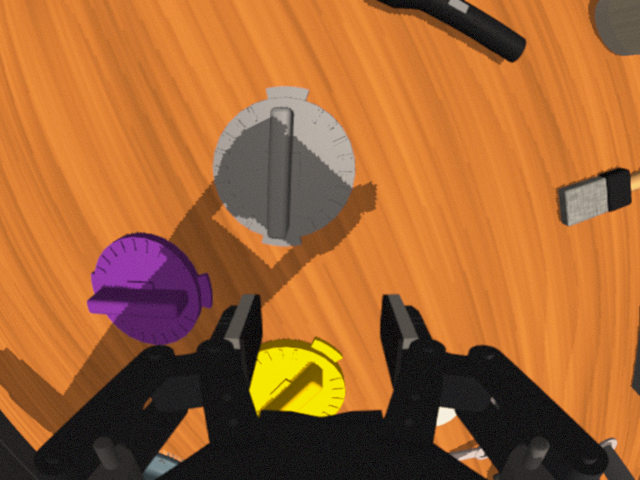

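```bash
python3 - <<'E'
from h import *
im=load('w7')['img'][80:255,205:365,::-1]
cv2.imwrite('pics/w7z.png',cv2.resize(im,None,fx=3.4,fy=3.4,interpolation=2))
E
```

```text
(no output)
```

View pics/w7z.png

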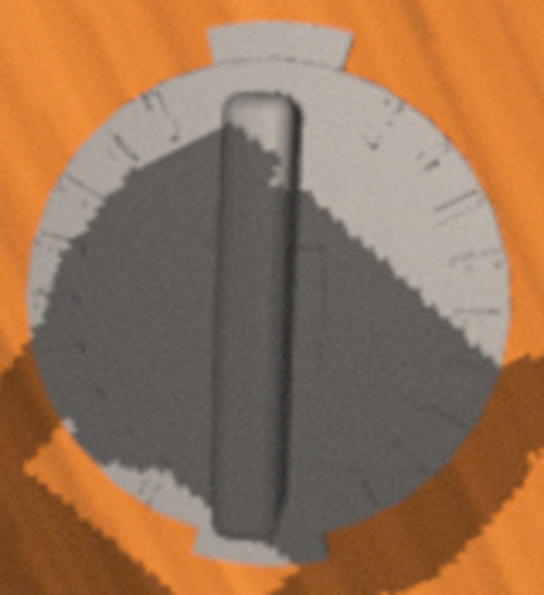

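```bash
python3 - <<'E'
from h import *
c=load('w7')
f=lambda p,z:fe2w(c,*cp(*p,205,80,3.4),z)[:2]
P=np.array([f(p,7) for p in((207,28),(354,33),(194,555),(325,562))])
m=P.mean(0);print(m,[np.hypot(*(p-m)) for p in P]);d=P[:2].mean(0)-P[2:].mean(0);print(np.degrees(np.arctan2(*d[::-1])))
a,b=f((258,93),51),f((246,538),51);d=a-b;print((a+b)/2,np.hypot(*d),np.degrees(np.arctan2(*d[::-1])))
print(f((270,308),16))
E
```

```text
[424.6207938  355.13106196] [np.float64(72.34395605701775), np.float64(72.2765481113412), np.float64(72.20049302746875), np.float64(72.08704362746208)]
61.81288923227852
[425.60953231 355.74670521] 101.69851644022766 62.313882964920445
[425.76527176 353.89095565]
```

```bash
python3 - <<'E'
from h import *
print(ctrl.state()['position'],delta([424.7,355,22]))
E
```

```text
[438.4800969  306.38588367 189.32541086] [16.73284478 -3.29950082 -3.82561955]
```

apply_moves --pt "0 -1.65 -1.9 1.5 0.2" --pt "0 -3.3 -3.83 3.1 0.2" --pt "4 -3.3 -3.83 3.1 0.2" --pt "8 -3.3 -3.83 3.1 0.2" --pt "10 -3.3 -3.83 3.1 0.2" --pt "10 -3.3 -3.83 3.1 0.2" --pt "10 -3.3 -3.83 3.1 0.2" --grip_force 80

```text
time_s: 9.45
position: [425.7, 355.6, 90.8]
tool_rot: [2.557, 1.568, 0.498]
contact_force: [0.0, 0.1, 0.8]
gripper_width: 0.597
```

```bash
python3 - <<'E'
from h import *
cap('wrist','w8');a=Rt();print(ctrl.state()['position'],delta([424.7,355,22]),np.degrees(np.arctan2(a[1,1],a[0,1])))
cap('scene','s8');a=Rt();print(ctrl.state()['position'],delta([424.7,355,22]),np.degrees(np.arctan2(a[1,1],a[0,1])))
E
```

```text
[426.1703015  355.85846341  91.48755693] [ 6.94788214 -0.10773216  0.17181604] -27.97158234925694
[426.19615082 355.89213148  91.59905277] [ 6.95893801 -0.10992399  0.17811129] -27.969944971217945
```

View pics/w8.png

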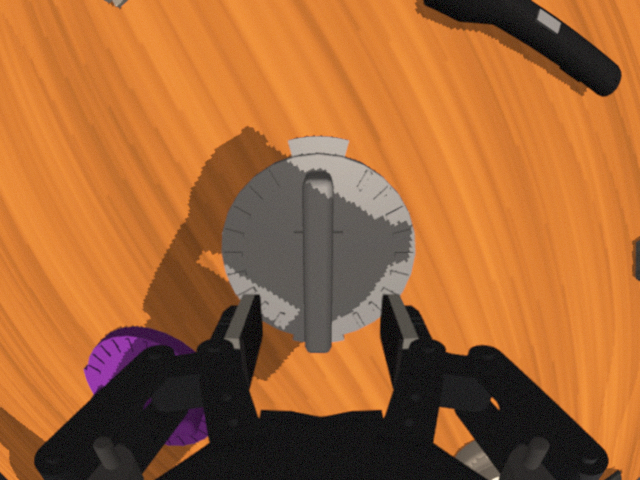

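apply_moves --pt "2.5 -0.11 0.17 0 0.2" --pt "5 -0.11 0.17 0 0.2" --pt "6.5 -0.11 0.17 0 0.2" --pt "6.9 -0.11 0.17 0 0.2" --pt "6.9 -0.11 0.17 0 0.2" --pt "6.9 -0.11 0.17 0 -0.3" --pt "6.9 -0.11 0.17 0 -0.6" --pt "6.9 -0.11 0.17 0 -1" --pt "6.9 -0.11 0.17 0 -1" --pt "6.9 -0.11 0.17 0 -1" --pt "6.9 -0.11 0.17 0 -1" --grip_force 80

```text
time_s: 10.65
position: [423.5, 354.5, 21.1]
tool_rot: [2.576, 1.569, 0.517]
contact_force: [-0.7, 0.0, 6.7]
gripper_width: 0.172
```

```bash
python3 - <<'E'
from h import *
cap('wrist','w9');S=ctrl.state();a=Rt();print(S['position'],S['contact_force'],S['wrist_torque'],S['gripper_width'],np.degrees(np.arctan2(a[1,1],a[0,1])))
E
```

```text
[423.41897614 354.53956187  21.04431046] [-1.02440367 -0.36356127  6.66995095] [0.00406134 0.16441483 0.00139286] 0.17646970317718108 -27.958384716962406
```

View pics/w9.png

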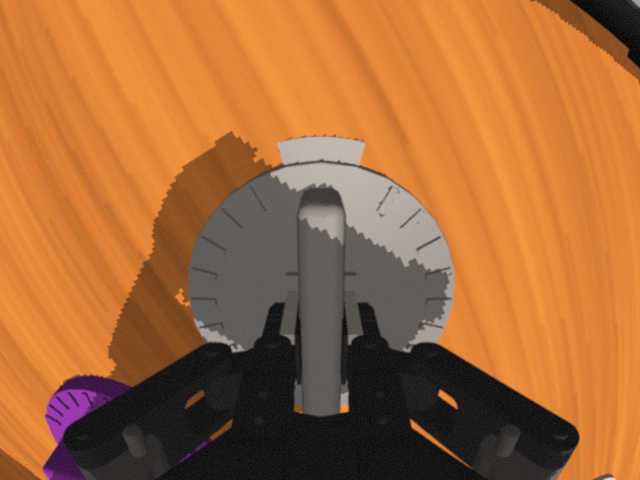

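```bash
python3 - <<'E'
from h import *
c=load('w9')
cs=[fe2w(c,u,v,7)[:2] for u,v in((278.5,142),(364,142))]
m=sum(cs)/2;tcp=ctrl.state()['position'][:2]
d=m-tcp;print(cs,np.linalg.norm(cs[0]-cs[1]),d,np.hypot(*d),np.degrees(np.arctan2(*d[::-1])))
e=cs[1]-cs[0];print(np.degrees(np.arctan2(*e[::-1])))
u=np.array([np.cos(np.radians(62)),np.sin(np.radians(62))]);print('centre',m-u*72*np.cos(np.radians(15)))
# bar far end
b=fe2w(c,321,190,51)[:2];print(b-u*52)
E
```

```text
[array([441.90487362, 425.16741239]), array([473.58866446, 408.33695718])] 35.87654978330843 [34.32779291 62.21262291] 71.05496334104117 61.110885590455744
-27.97727610140031
centre [425.09659012 355.34612919]
[427.15008672 359.58752686]
```

apply_moves --pt "-1 0 0 0 -1" --pt "-4 0 0 0 -1" --pt "-8 0 0 0 -1" --pt "-12 0 0 0 -1" --pt "-16 0 0 0 -1" --pt "-20 0 0 0 -1" --pt "-22 0 0 0 -1" --pt "-22.5 0 0 0 -1" --pt "-22.5 0 0 0 -1" --pt "-22.5 0 0 0 -1"

```text
time_s: 11.7
position: [421.4, 353.3, 242.5]
tool_rot: [-0.585, 1.567, -2.644]
contact_force: [0.3, 0.4, -2.4]
gripper_width: 0.172
```

```bash
python3 - <<'E'
from h import *
S=ctrl.state();a=Rt();print(S['position'],S['contact_force'],S['wrist_torque'],S['gripper_width'],np.degrees(np.arctan2(a[1,1],a[0,1])));print(delta([584.6,-219.3,245]))
E
```

```text
[421.41138885 353.34584939 242.50293851] [ 0.30200433  0.35681194 -2.35299395] [0.01122379 0.05227657 0.01299008] 0.1715347586135776 -27.963139208645043
[-0.19926957 41.26455494 42.92781228]
```

apply_moves --pt "0 2 2.1 0 -1" --pt "0 5 5.2 0 -1" --pt "0 8 8.3 -2 -1" --pt "0 11 11.5 -4 -1" --pt "0 14 14.6 -7 -1" --pt "0 17 17.7 -10 -1" --pt "0 20 20.8 -13 -1" --pt "0 23 24 -16 -1" --pt "0 26 27.1 -19 -1" --pt "0 29 30.2 -22 -1" --pt "0 32 33.3 -25 -1" --pt "0 34 35.4 -26.2 -1"

```text
time_s: 12.9
position: [556.1, -120.5, 242.2]
tool_rot: [-1.848, 1.567, 2.833]
contact_force: [0.5, 0.5, -2.3]
gripper_width: 0.176
```

```bash
python3 - <<'E'
from h import *
S=ctrl.state();a=Rt();print(S['position'],S['contact_force'],S['wrist_torque'],S['gripper_width'],np.degrees(np.arctan2(a[1,1],a[0,1])));print(delta([584.6,-219.3,245]))
E
```

```text
[ 556.12182258 -120.46125605  242.15252548] [ 0.50020245  0.52156423 -2.25835082] [ 0.04575351 -0.01028477  0.01205739] 0.17636998460473163 -1.7945407248871472
[-0.30754563  3.15482466  9.78951567]
```

apply_moves --pt "-0.3 1 3 0 -1" --pt "-0.3 2 6 0 -1" --pt "-0.3 2.8 8.5 0 -1" --pt "-0.3 3.15 9.8 0 -1" --pt "-0.3 3.15 9.8 0 -1" --pt "-0.3 3.15 9.8 0 -1" --pt "-0.3 3.15 9.8 0 -1"

```text
time_s: 13.6
position: [585.0, -215.7, 247.3]
tool_rot: [-2.342, 1.57, 2.341]
contact_force: [0.0, -0.7, -1.9]
gripper_width: 0.176
```

```bash
python3 - <<'E'
from h import *
cap('wrist','w10');cap('scene','s10');cap('top','t10')
S=ctrl.state();a=Rt();print(S['time_s'],S['position'],S['contact_force'],S['wrist_torque'],S['gripper_width'],np.degrees(np.arctan2(a[1,1],a[0,1])),S['joint_positions']);print(delta([584.6,-219.3,190]))
im=load('s10')['img'][120:290,100:300,::-1];cv2.imwrite('pics/s10c.png',cv2.resize(im,None,fx=3.5,fy=3.5,interpolation=2))
E
```

```text
13.75 [ 585.26049891 -216.04715729  247.88331119] [-0.3944743  -0.36966659 -1.42742482] [0.03304739 0.04013553 0.03612475] 0.17960703859157978 -1.6936342162604083 [-5.35152665e-01  1.71590212e-01  1.61240428e+00  1.00257643e-04
  1.35752628e+00 -5.05614391e-01]
[ 5.7883082  -0.05704594  0.32738897]
```

View pics/w10.png

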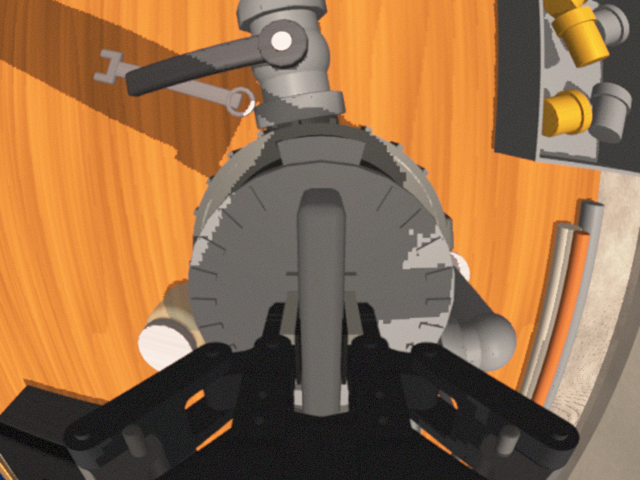

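View pics/s10c.png

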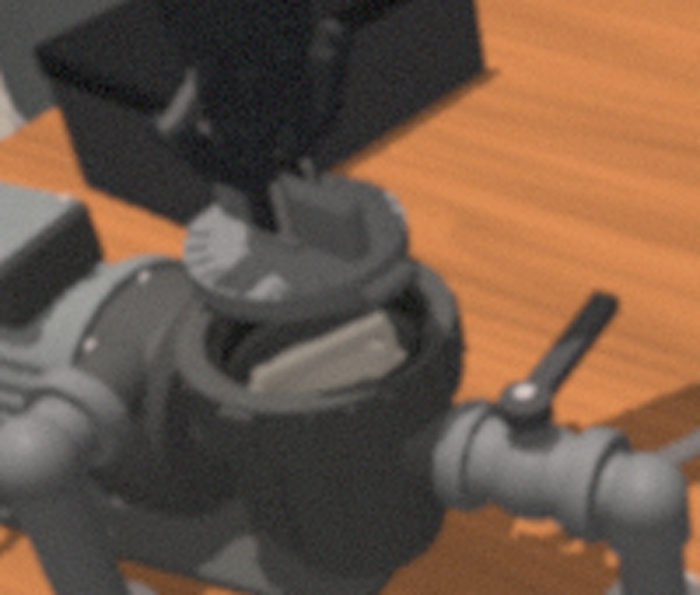

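View pics/t10.png

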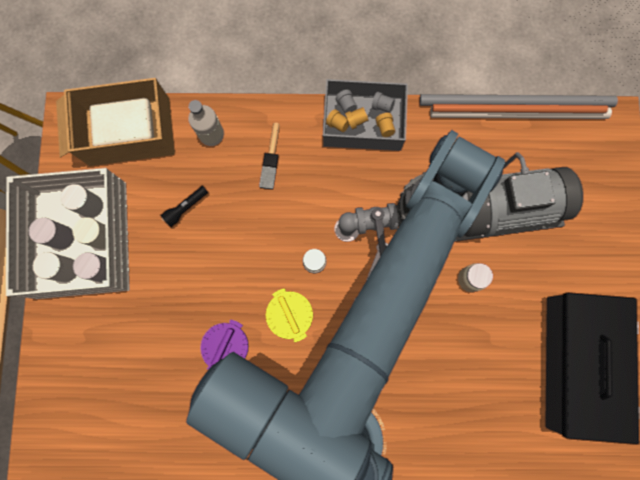

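```bash
python3 - <<'E'
from h import *
c=load('w10')
ov(c,[],(180,90,280,110),2.8,'w10z',fe)
im=cv2.imread('pics/w10z.png');cv2.imwrite('pics/w10z.png',np.clip(im*1.7,0,255).astype(np.uint8))
ov(c,model(584.6,-218.2,8.2),(180,90,280,110),2.8,'w10o',fe)
E
```

```text
(no output)
```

View pics/w10z.png

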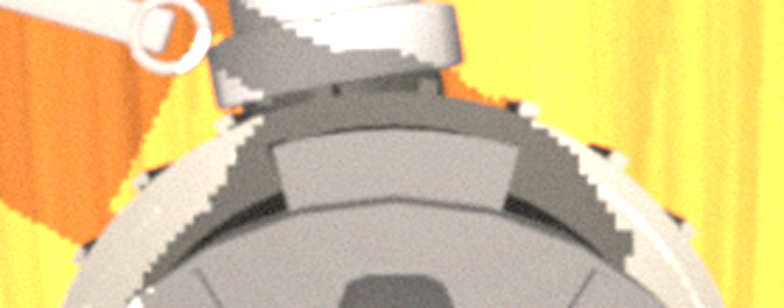

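View pics/w10o.png

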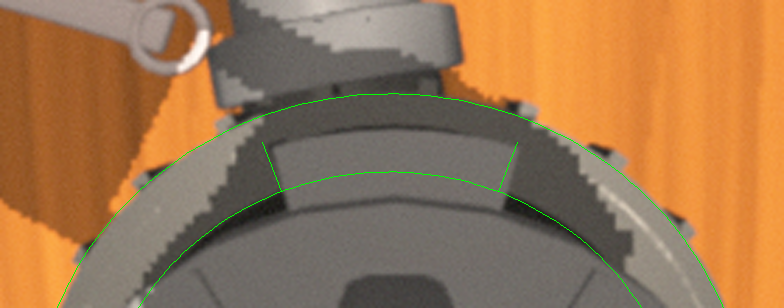

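apply_moves --pt "1 -0.03 0.25 0 -1" --pt "2.5 -0.03 0.25 0 -1" --pt "3.8 -0.03 0.25 0 -1" --pt "4.5 -0.03 0.25 0 -1" --pt "4.5 -0.03 0.25 0 -1" --pt "4.5 -0.03 0.25 0 -1"

```text
time_s: 14.35
position: [585.0, -219.6, 202.6]
tool_rot: [-2.175, 1.571, 2.506]
contact_force: [-0.4, -0.5, -1.9]
gripper_width: 0.177
```

```bash
python3 - <<'E'
from h import *
cap('wrist','w11');cap('scene','s11')
S=ctrl.state();a=Rt();print(S['time_s'],S['position'],S['contact_force'],S['wrist_torque'],np.degrees(np.arctan2(a[1,1],a[0,1])))
ov(load('s11'),[],(120,160,130,90),6,'s11c',w2px)
ov(load('w11'),model(584.6,-218.2,8.2)[2:],(180,90,280,210),2.8,'w11o',fe)
E
```

```text
14.45 [ 585.36799767 -219.80640375  203.52780577] [ 0.46168097  0.1071705  -2.21616396] [ 0.03495864 -0.04182084  0.01169106] -1.762153292317876
```

View pics/s11c.png

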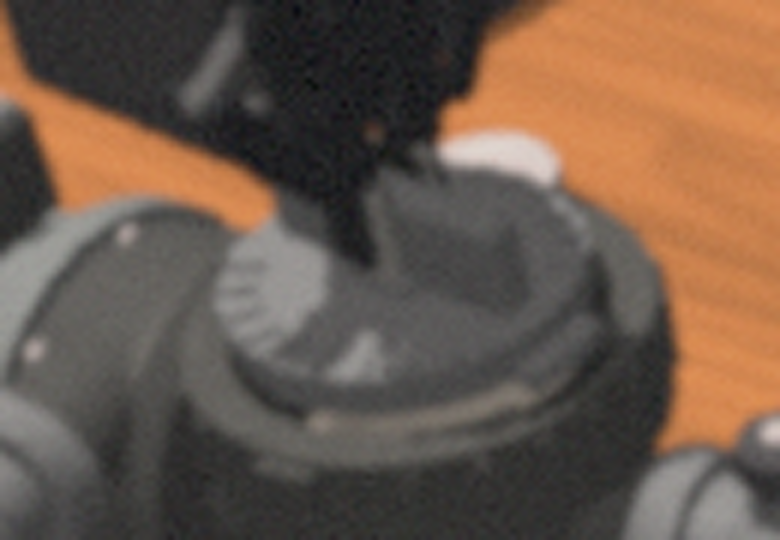

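View pics/w11o.png

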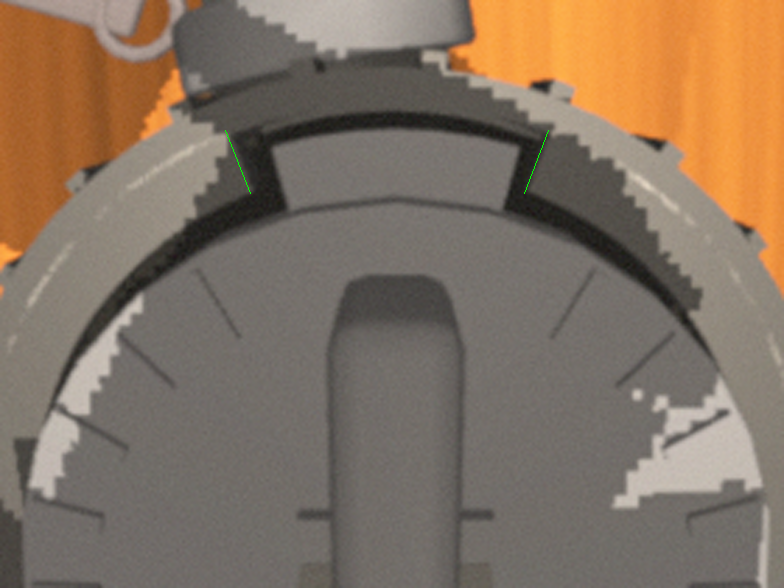

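apply_moves --pt "0.5 -0.08 0 0 -1" --pt "1 -0.08 0 0 -1" --pt "1.4 -0.08 0 0 -1" --pt "1.6 -0.08 0 0 -1" --pt "1.6 -0.08 0 0 -1"

```text
time_s: 14.95
position: [584.0, -219.5, 186.8]
tool_rot: [-2.168, 1.57, 2.514]
contact_force: [-1.3, 0.5, 0.8]
gripper_width: 0.175
```

```bash
python3 - <<'E'
from h import *
cap('wrist','w12');cap('scene','s12')
S=ctrl.state();a=Rt();print(S['time_s'],S['position'],S['contact_force'],S['wrist_torque'],np.degrees(np.arctan2(a[1,1],a[0,1])))
ov(load('s12'),[],(120,160,130,90),6,'s12c',w2px)
ov(load('w12'),[],(180,90,280,210),2.8,'w12o',fe)
E
```

```text
15.05 [ 584.31888032 -219.56076823  187.14156194] [-1.06860612  0.29769378  0.11549228] [0.07521977 0.06570972 0.04480348] -1.7578703606146908
```

View pics/w12o.png

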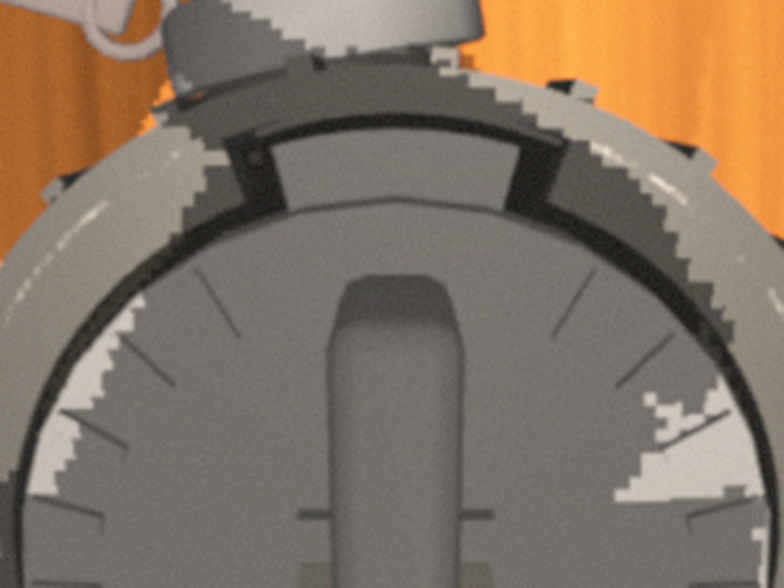

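apply_moves --pt "0.3 0 0 0 -1" --pt "0.6 0 0 0 -1" --pt "0.8 0 0 0 -1" --pt "0.9 0 0 0 -1" --pt "0.9 0 0 0 -1" --pt "0.9 0 0 0 -1" --grip_force 100

```text
time_s: 15.65
position: [584.6, -219.7, 179.1]
tool_rot: [1.104, 1.57, -0.497]
contact_force: [-3.3, 1.3, 7.6]
gripper_width: 0.168
```

```bash
python3 - <<'E'
from h import *
S=ctrl.state();a=Rt();print(S['time_s'],S['position'],S['contact_force'],S['wrist_torque'],S['gripper_width'],np.degrees(np.arctan2(a[1,1],a[0,1])))
E
```

```text
15.65 [ 584.57523304 -219.69843303  179.07688027] [-3.326975    1.28714393  7.63134813] [0.37683884 0.55607127 0.01823016] 0.16753515024850105 -1.758140733120758
```

apply_moves --pt "-0.05 0 0 4 -1" --pt "-0.05 0 0 9 -1" --pt "-0.05 0 0 14 -1" --pt "-0.05 0 0 19 -1" --pt "-0.05 0 0 24 -1" --pt "-0.05 0 0 29 -1" --pt "-0.05 0 0 34 -1" --pt "-0.05 0 0 38 -1" --pt "-0.05 0 0 40 -1" --pt "-0.05 0 0 40 -1"

```text
time_s: 16.65
position: [585.2, -220.2, 180.0]
tool_rot: [1.746, 1.567, -0.554]
contact_force: [-0.8, -0.1, 7.1]
gripper_width: 0.171
```

```bash
python3 - <<'E'
from h import *
cap('wrist','w13')
S=ctrl.state();a=Rt();print(S['time_s'],S['position'],S['contact_force'],S['wrist_torque'],S['gripper_width'],np.degrees(np.arctan2(a[1,1],a[0,1])))
E
```

```text
16.7 [ 585.22880462 -220.22676801  179.94801704] [0.05010177 0.29927631 7.07551326] [ 0.14978814  0.20838883 -0.05250902] 0.16680944525024183 -41.767300108022106
```

View pics/w13.png

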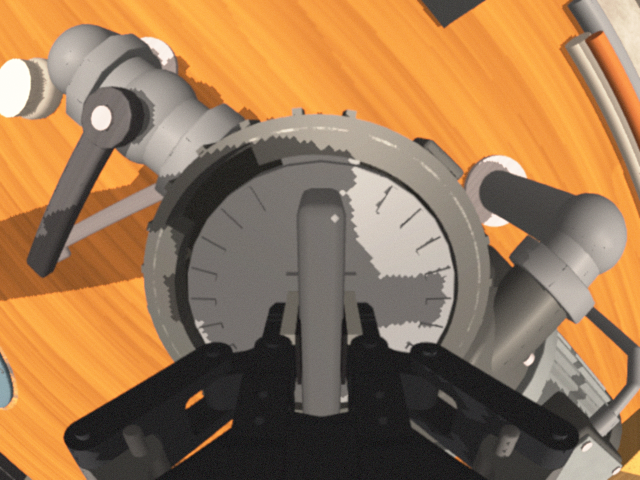

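apply_moves --pt "0 0 0 5 -1" --pt "0 0 0 10 -1" --pt "0 0 0 15 -1" --pt "0 0 0 20 -1" --pt "0 0 0 25 -1" --pt "0 0 0 30 -1" --pt "0 0 0 34 -1" --pt "0 0 0 38 -1" --pt "0 0 0 41 -1" --pt "0 0 0 41 -1" --pt "0 0 0 41 -1"

```text
time_s: 17.8
position: [585.3, -220.2, 180.0]
tool_rot: [2.514, 1.567, -0.502]
contact_force: [0.4, -0.0, 6.4]
gripper_width: 0.176
```

```bash
python3 - <<'E'
from h import *
cap('wrist','w14')
S=ctrl.state();a=Rt();print(S['time_s'],S['position'],S['contact_force'],S['wrist_torque'],S['gripper_width'],np.degrees(np.arctan2(a[1,1],a[0,1])))
E
```

```text
17.85 [ 585.33786011 -220.21141561  180.00807425] [0.28442005 0.50084571 5.4482907 ] [ 0.10571382  0.13664136 -0.12247799] 0.16881976690151645 -82.7826599179149
```

View pics/w14.png

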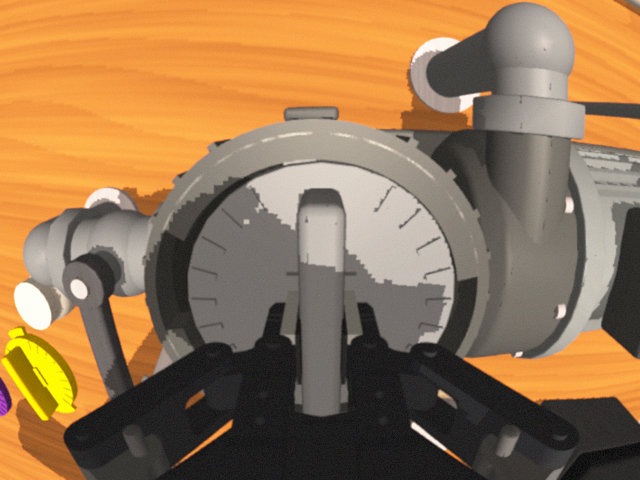

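```bash
python3 - <<'E'
from h import *
c=load('w14')
ov(c,model(584.6,-218.2,8.2),(140,80,360,270),2.2,'w14o',fe)
p=fe2w(c,312,114,176);print(p,np.degrees(np.arctan2(p[1]+218.2,p[0]-584.6)))
E
```

```text
[ 667.21874751 -206.53867628  176.        ] 8.034011213891313
```

View pics/w14o.png

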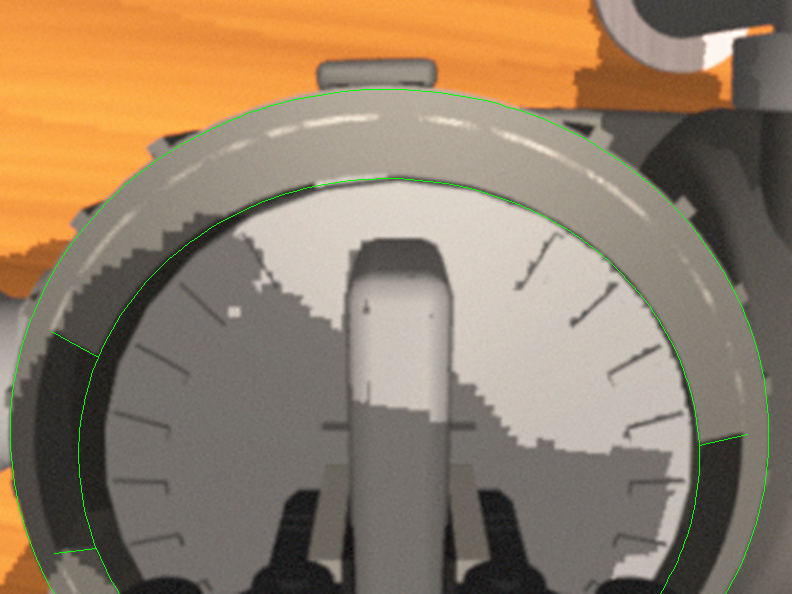

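apply_moves --pt "-0.2 0 0 0 -1" --pt "-0.4 0 0 0 -1" --pt "-0.4 0 0 0 -1" --pt "-0.4 0 0 0 -1"

```text
time_s: 18.25
position: [585.0, -220.0, 183.0]
tool_rot: [2.501, 1.568, -0.514]
contact_force: [2.9, -1.0, 3.0]
gripper_width: 0.169
```

```bash
python3 - <<'E'
from h import *
S=ctrl.state();a=Rt();print(S['time_s'],S['position'],S['contact_force'],S['wrist_torque'],S['gripper_width'],np.degrees(np.arctan2(a[1,1],a[0,1])))
E
```

```text
18.25 [ 584.95862144 -219.97323594  182.99434813] [ 2.92833476 -1.02289242  3.02714982] [-0.14986418 -0.50028301  0.00830088] 0.1688522144785721 -82.75941048346476
```

apply_moves --pt "0 0 0 0 -0.5" --pt "0 0 0 0 -0.2" --pt "0 0 0 0 -0.1" --pt "0 0 0 0 -0.1" --pt "-2 0 0 0 -0.1" --pt "-6 0 0 0 -0.1" --pt "-9 0 0 0 -0.1" --pt "-9 0 0 0 -0.1" --pt "-9 0 0 0 -0.1" --grip_force 40

```text
time_s: 19.15
position: [584.2, -219.6, 272.7]
tool_rot: [2.405, 1.57, -0.611]
contact_force: [-0.1, 0.8, -0.4]
gripper_width: 0.449
```

```bash
python3 - <<'E'
from h import *
cap('wrist','w15');cap('scene','s15')
S=ctrl.state();a=Rt();print(S['time_s'],S['position'],S['contact_force'],S['gripper_width'],np.degrees(np.arctan2(a[1,1],a[0,1])),S['joint_positions'])
ov(load('w15'),model(584.6,-218.2,8.2),(140,80,360,270),2.2,'w15o',fe)
ov(load('s15'),[],(120,150,170,120),4.5,'s15c',w2px)
E
```

```text
19.25 [ 583.41518592 -219.0934177   270.46574037] [-0.21722044  0.05154051 -0.98974473] 0.4495374791743783 -82.76127631046208 [-5.40913889e-01  1.55223185e-01  1.58941853e+00 -1.34695572e-05
  1.39984489e+00  9.03543156e-01]
```

View pics/w15o.png

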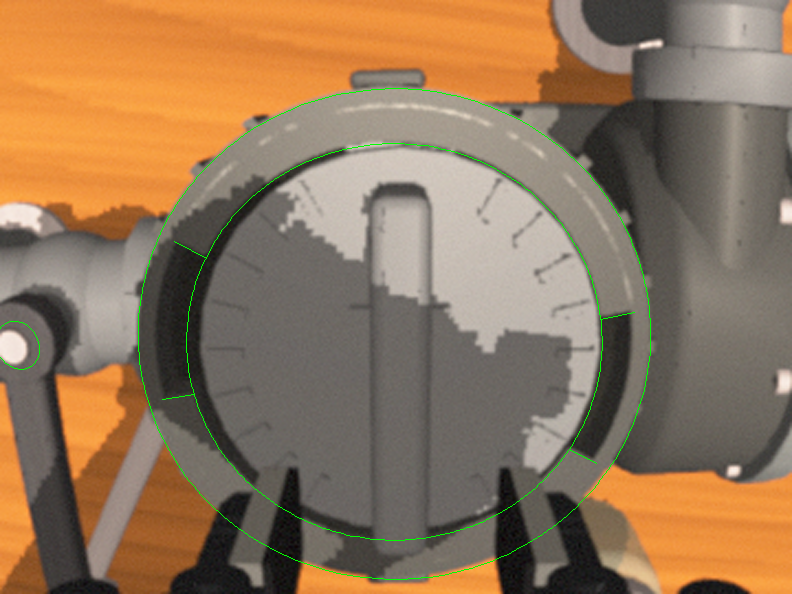

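View pics/s15c.png

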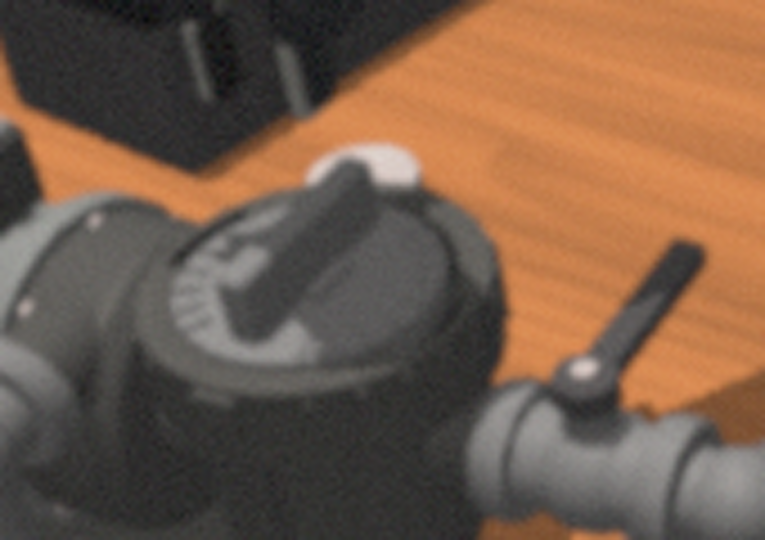

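View pics/w15.png

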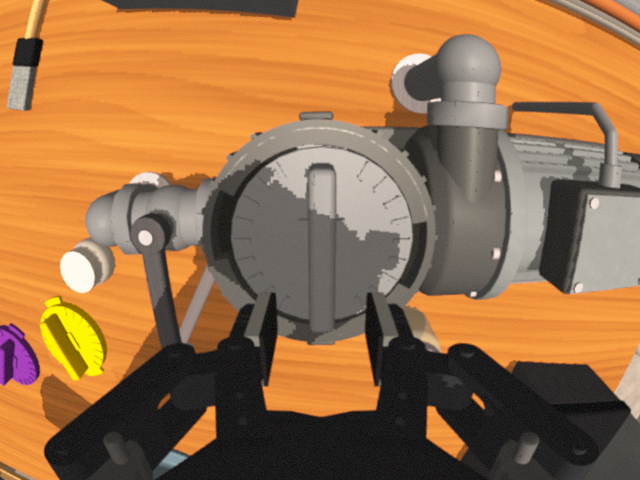

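```bash
python3 - <<'E'
from h import *
c=load('w15');cap('top','t15')
f=lambda p,z:fe2w(c,*cp(*p,140,80,2.2),z)[:2]
for a,b in (((372,205),(373,535)),((430,205),(430,535))):
    A,B=f(a,214),f(b,214);d=A-B;print(A,B,np.degrees(np.arctan2(*d[::-1])))
A,B=f((401,186),214),f((400,551),214);print((A+B)/2,np.hypot(*(A-B)))
print(f((390,184),179))
# lever in top: stem
P=np.array([566,-84.5]);M=lambda x,y,z:(np.array([584.6,-218.2])+[x*np.cos(np.radians(8.2))-y*np.sin(np.radians(8.2)),x*np.sin(np.radians(8.2))+y*np.cos(np.radians(8.2))]).tolist()+[z]
print('stem',M(0,135,150),'tip closed',M(-110,135,150),'tip open',M(0,245,150))
Y=8.2
L=[np.array([M(-110,126,157),M(-110,144,157),M(0,144,157),M(0,126,157),M(-110,126,157)])]
ov(load('s15'),L,(170,180,140,100),5,'s15v',w2px)
ov(load('t15'),L,(330,180,120,90),6,'t15v',w2px)
E
```

```text
[ 635.27627906 -206.65405782] [ 543.02760849 -217.63654853] 6.789284538057933
[ 637.08341442 -220.88834908] [ 545.05034612 -233.71669325] 7.935240271691475
[ 589.76593731 -219.55246962] 103.01705268834631
[ 637.2550388  -210.54766437]
stem [565.345093949756, -84.58020882744847, 150] tip closed [456.46970854989917, -100.26939153505475, 150] tip open [549.6559112421496, 24.29517657240831, 150]
```

View pics/s15v.png

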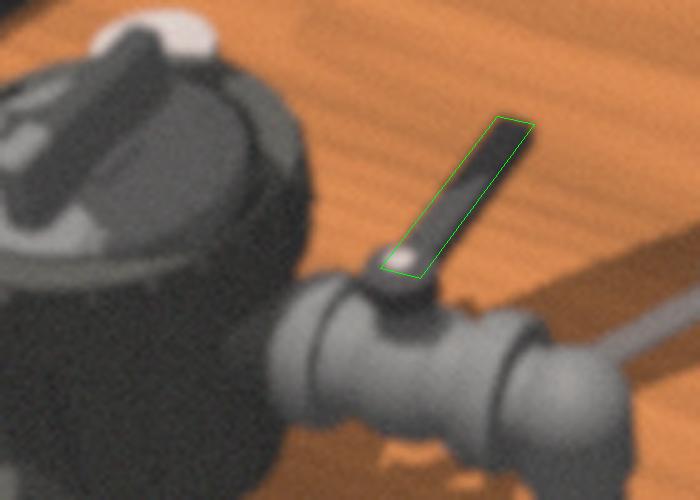

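View pics/t15v.png

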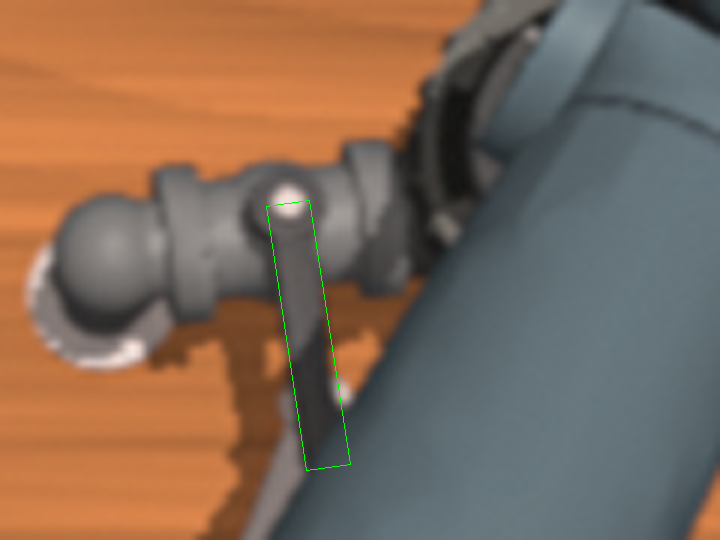

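```bash
python3 - <<'E'
from h import *
print(delta([481.2,-96.7,230]))
E
```

```text
[  4.06929884 -13.41641733   8.57751443]
```

apply_moves --pt "0 -1.2 0.8 -8 -0.1" --pt "0 -2.4 1.6 -16 -0.1" --pt "0 -3.6 2.3 -24 -0.1" --pt "0 -4.8 3.1 -32 -0.1" --pt "0 -6 3.8 -40 -0.1" --pt "0 -7.2 4.6 -48 -0.1" --pt "0 -8.4 5.4 -56 -0.1" --pt "0 -9.6 6.1 -64 -0.1" --pt "0 -10.8 6.9 -72 -0.1" --pt "0 -12 7.7 -80 -0.1" --pt "0 -13.4 8.6 -88 -0.1" --pt "0 -13.4 8.6 -90 -0.1"

```text
time_s: 20.5
position: [480.5, -96.0, 270.6]
tool_rot: [-2.201, 1.568, 2.642]
contact_force: [-0.3, -0.3, 0.6]
gripper_width: 0.449
```

apply_moves --pt "0 0 0 -8 -0.1" --pt "0 0 0 -16 -0.1" --pt "0 0 0 -24 -0.1" --pt "0 0 0 -32 -0.1" --pt "0 0 0 -40 -0.1" --pt "1 0 0 -48 -0.1" --pt "2 0 0 -56 -0.1" --pt "3 0 0 -64 -0.1" --pt "4 0 0 -72 -0.1" --pt "4 0 0 -80 -0.1" --pt "4 0 0 -88 -0.1" --pt "4 0 0 -91 -0.1"

```text
time_s: 21.7
position: [481.1, -97.1, 230.6]
tool_rot: [2.576, 1.568, 2.723]
contact_force: [-0.2, -0.1, -0.4]
gripper_width: 0.446
```

```bash
python3 - <<'E'
from h import *
cap('wrist','w16');cap('scene','s16')
S=ctrl.state();a=Rt();print(S['time_s'],S['position'],S['contact_force'],S['gripper_width'],np.degrees(np.arctan2(a[1,1],a[0,1])),S['joint_positions']);print(delta([481.2,-96.7,230]))
E
```

```text
21.8 [481.22245039 -97.11852563 230.83393025] [-0.32066488  0.29140191 -0.29405607] 0.4510880877392787 98.22596177721583 [-4.30562167e-01 -1.34726645e-01  1.95477016e+00 -4.79526266e-06
  1.32417950e+00 -2.14492901e+00]
[0.08344388 0.04162433 0.00395073]
```

View pics/w16.png

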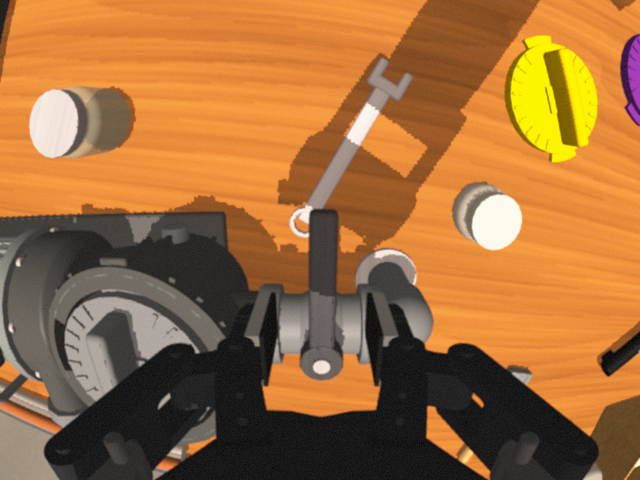

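View pics/s16.png

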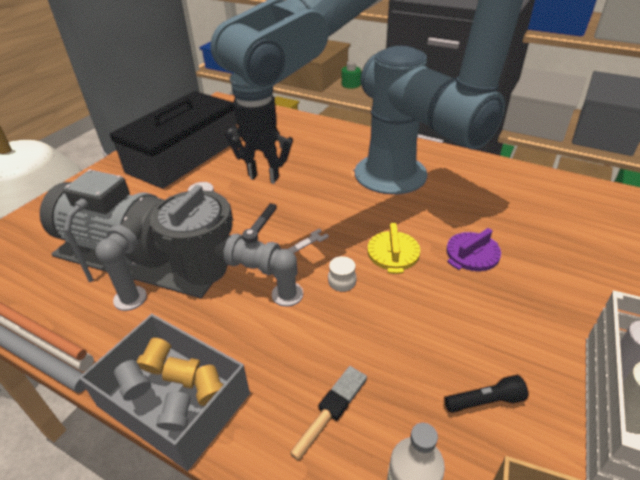

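apply_moves --pt "3 0.04 0 0 -0.1" --pt "6 0.04 0 0 -0.1" --pt "8.5 0.04 0 0 -0.1" --pt "9.2 0.04 0 0 -0.1" --pt "9.25 0.04 0 0 -0.1" --pt "9.25 0.04 0 0 -0.5" --pt "9.25 0.04 0 0 -1" --pt "9.25 0.04 0 0 -1" --pt "9.25 0.04 0 0 -1" --grip_force 20

```text
time_s: 22.7
position: [482.5, -96.5, 141.1]
tool_rot: [0.378, 1.569, 0.522]
contact_force: [-1.0, 5.3, 3.1]
gripper_width: 0.203
```

```bash
python3 - <<'E'
from h import *
cap('wrist','w17');cap('scene','s17')
S=ctrl.state();a=Rt();print(S['time_s'],S['position'],S['contact_force'],S['wrist_torque'],S['gripper_width'],np.degrees(np.arctan2(a[1,1],a[0,1])))
ov(load('s17'),[],(190,160,130,100),6,'s17c',w2px)
E
```

```text
22.8 [482.49205125 -96.44371747 141.15323861] [-1.57559457  4.11638498  2.48309134] [ 0.78546757  0.20685242 -0.04273368] 0.2068122483340746 98.23195154994671
```

View pics/w17.png

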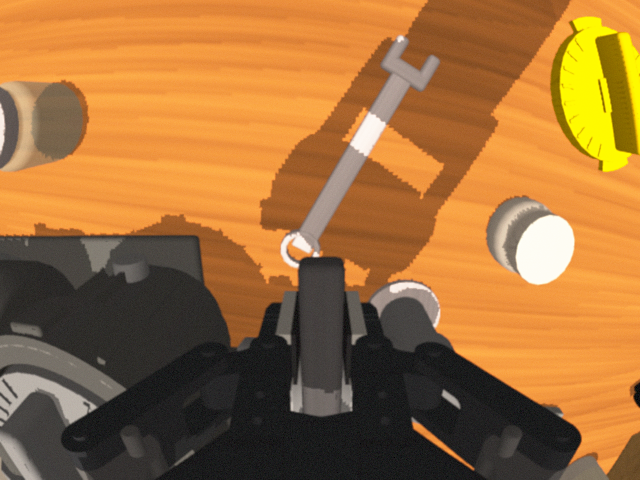

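View pics/s17c.png

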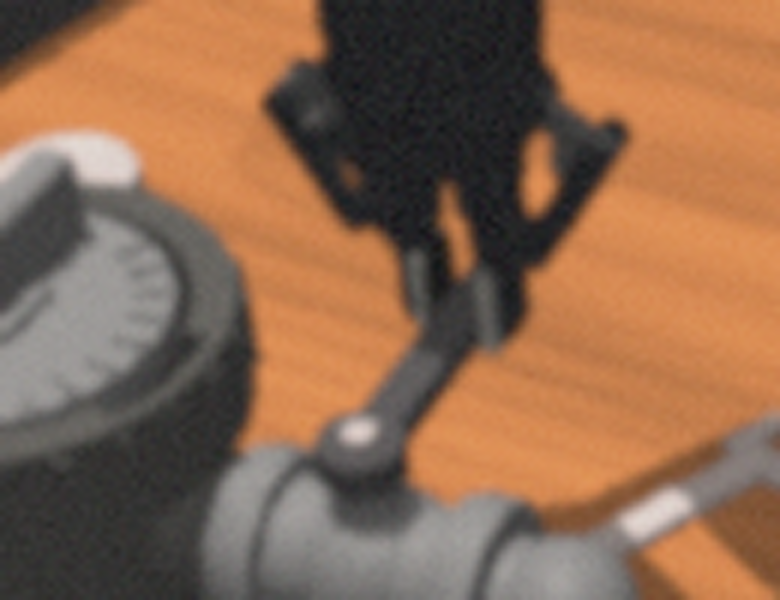

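apply_moves --pt "0 0.6 0.02 4 -1" --pt "0 1.46 0.13 10 -1" --pt "0 2.46 0.37 17 -1" --pt "0 3.41 0.72 24 -1" --pt "0 4.33 1.2 31 -1" --pt "0 5.17 1.78 38 -1" --pt "0 5.94 2.46 45 -1" --pt "0 5.94 2.46 45 -1"

```text
time_s: 23.6
position: [498.3, -34.3, 141.1]
tool_rot: [0.067, 1.57, -0.573]
contact_force: [-4.3, 1.2, 6.1]
gripper_width: 0.202
```

```bash
python3 - <<'E'
from h import *
cap('scene','s18')
S=ctrl.state();a=Rt();p=S['position'];print(S['time_s'],p,S['contact_force'],S['wrist_torque'],S['gripper_width'],np.degrees(np.arctan2(a[1,1],a[0,1])))
d=p[:2]-[565.3,-84.6];print(np.hypot(*d),np.degrees(np.arctan2(*d[::-1])))
ov(load('s18'),[],(190,160,130,100),6,'s18c',w2px)
E
```

```text
23.65 [498.15473618 -34.61706906 141.09535729] [-4.32519636  1.77587051  5.82677151] [ 0.33879136  0.67763259 -0.19615493] 0.20457361589539225 53.386800737320975
83.70651013420903 143.33600489916
```

View pics/s18c.png

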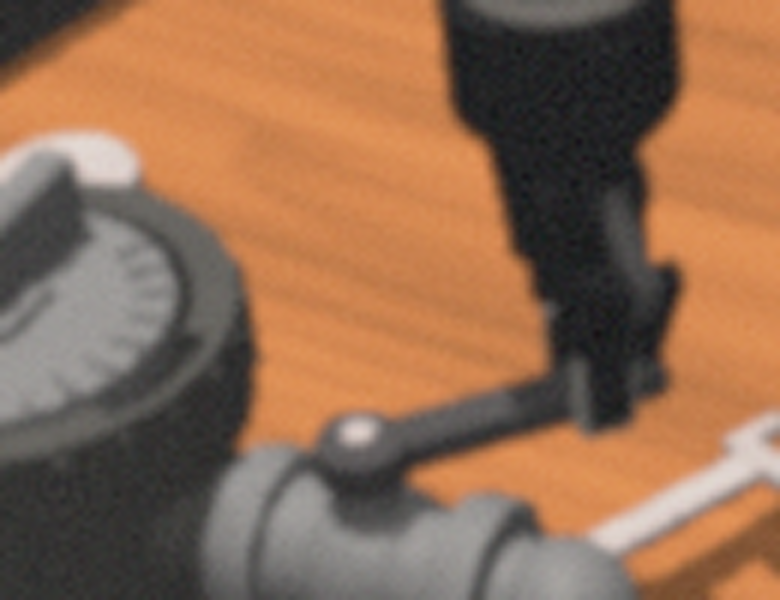

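Lever is following (45° so far). I'll do the second half with a slight overdrive.

apply_moves --pt "0 0.6 0.02 4 -1" --pt "0 1.46 0.13 10 -1" --pt "0 2.46 0.37 17 -1" --pt "0 3.41 0.72 24 -1" --pt "0 4.33 1.2 31 -1" --pt "0 5.17 1.78 38 -1" --pt "0 5.94 2.46 44.5 -1" --pt "0 6.1 2.6 45 -1" --pt "0 6.2 2.7 45 -1" --pt "0 6.2 2.7 45 -1"

```text
time_s: 24.65
position: [553.2, -1.9, 140.8]
tool_rot: [-1.643, 1.561, -3.067]
contact_force: [-18.5, 0.1, 14.8]
gripper_width: 0.204
```

```bash
python3 - <<'E'
from h import *
cap('wrist','w19');cap('scene','s19')
S=ctrl.state();a=Rt();p=S['position'];print(S['time_s'],p,S['contact_force'],S['wrist_torque'],S['gripper_width'],np.degrees(np.arctan2(a[1,1],a[0,1])))
d=p[:2]-[565.3,-84.6];print(np.hypot(*d),np.degrees(np.arctan2(*d[::-1])))
ov(load('s19'),[],(190,160,130,100),6,'s19c',w2px)
E
```

```text
24.75 [553.19525035  -1.87634082 140.8033258 ] [-19.43046668  -0.97976043  14.89986025] [-0.1371787   3.06345378 -0.19369316] 0.20597046773440128 8.400333597218513
83.60459767328379 98.32486937377325
```

View pics/s19c.png

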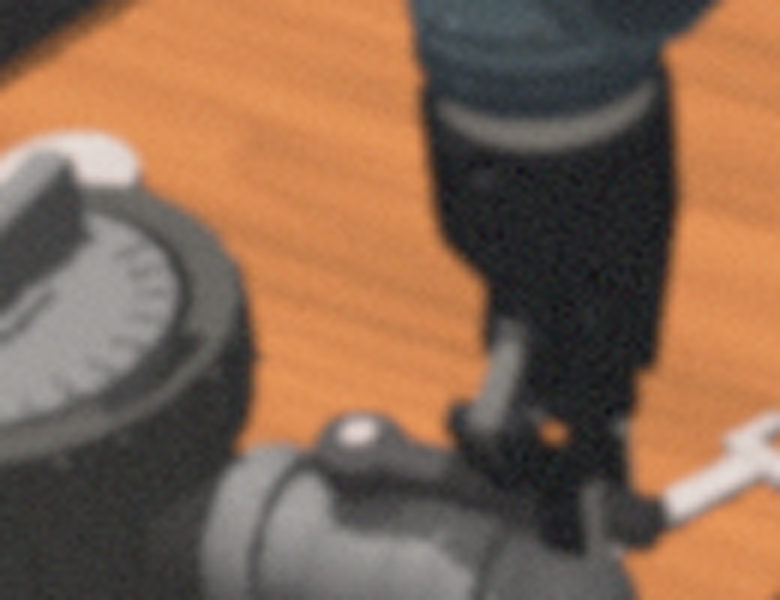

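View pics/w19.png

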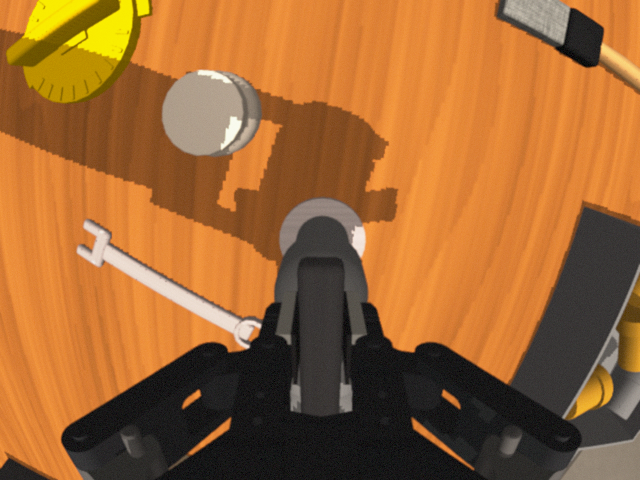

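apply_moves --pt "0 -0.15 0 0 -0.9" --pt "0 -0.15 0 0 -0.4" --pt "0 -0.15 0 0 -0.1" --pt "0 -0.15 0 0 -0.1" --pt "0 -0.15 0 0 -0.1" --pt "-2 -0.15 0 0 -0.1" --pt "-6 -0.15 0 0 -0.1" --pt "-10 -0.15 0 0 -0.1" --pt "-13 -0.15 0 0 -0.1" --pt "-13 -0.15 0 0 -0.1"

```text
time_s: 25.75
position: [557.7, -2.0, 275.7]
tool_rot: [1.216, 1.56, -0.21]
contact_force: [2.1, 0.3, -0.1]
gripper_width: 0.45
```

```bash
python3 - <<'E'
from h import *
cap('wrist','w20');cap('scene','s20')
S=ctrl.state();a=Rt();p=S['position'];print(S['time_s'],p,S['contact_force'],S['gripper_width'])
M=lambda x,y,z:(np.array([584.6,-218.2])+[x*np.cos(np.radians(8.2))-y*np.sin(np.radians(8.2)),x*np.sin(np.radians(8.2))+y*np.cos(np.radians(8.2))]).tolist()+[z]
L=[np.array([M(-9,135,157),M(-9,245,157),M(9,245,157),M(9,135,157)])]
ov(load('s20'),L,(130,160,190,140),4,'s20c',w2px)
ov(load('w20'),L,(200,150,260,200),3,'w20c',fe)
E
```

```text
25.85 [555.23757064  -1.49131005 270.17194728] [ 0.34866364 -0.53365022 -0.66674794] 0.44829693303308343
```

View pics/s20c.png

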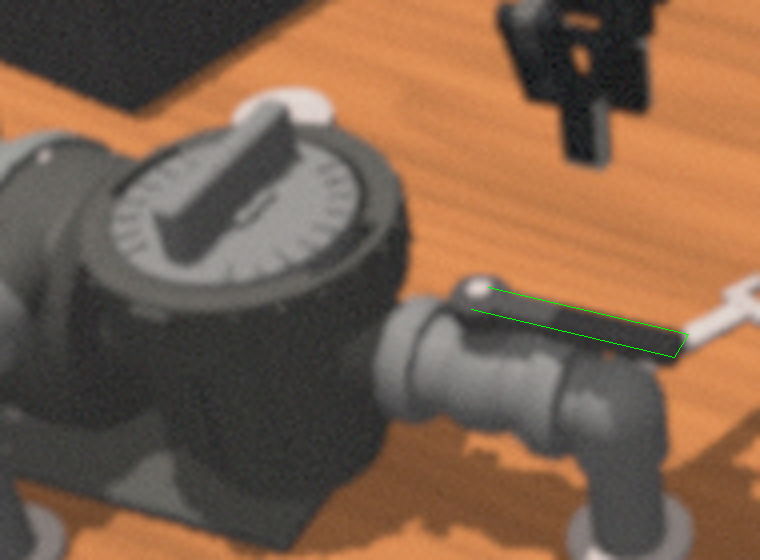

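View pics/w20c.png

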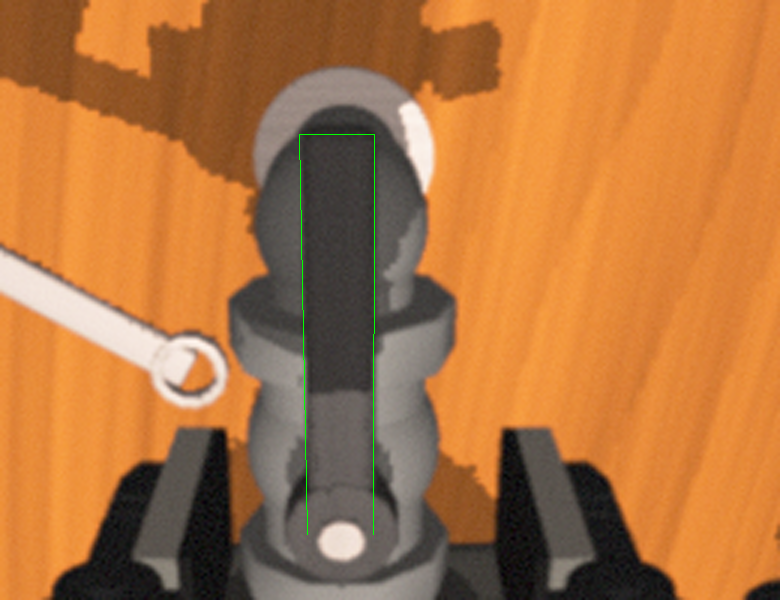

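View pics/s20.png

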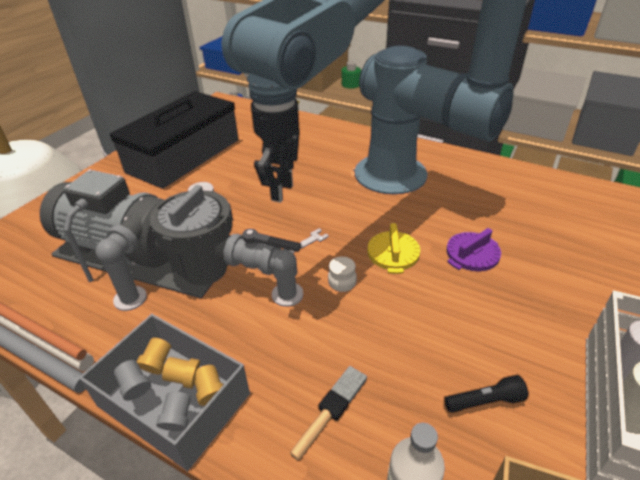

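```bash
python3 - <<'E'
from h import *
c=load('s20')
M=lambda x,y,z:(np.array([584.6,-218.2])+[x*np.cos(np.radians(8.2))-y*np.sin(np.radians(8.2)),x*np.sin(np.radians(8.2))+y*np.cos(np.radians(8.2))]).tolist()+[z]
L=[np.array([M(-52,-8,214),M(52,-8,214),M(52,8,214),M(-52,8,214),M(-52,-8,214)])]
ov(c,L,(140,170,110,80),7,'s20l',w2px)
E
```

```text
(no output)
```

View pics/s20l.png

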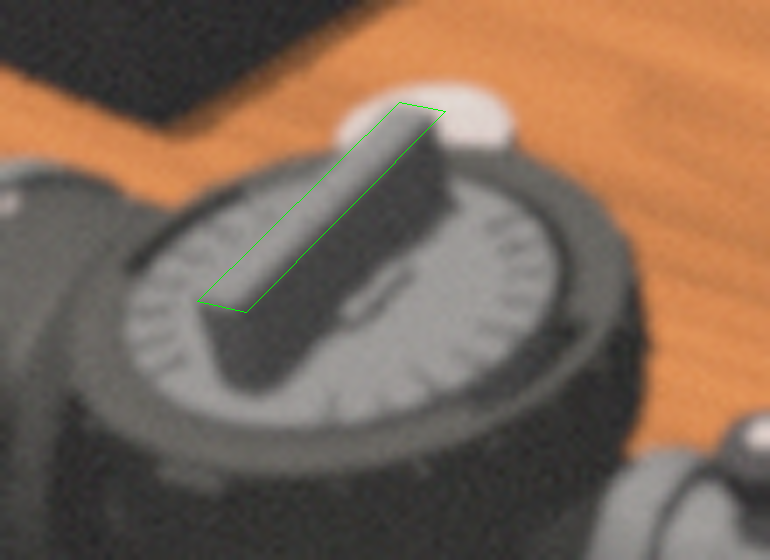

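The scene view shows the lid's bar lying on the predicted locked outline at the right height, the valve lever along the pipe, the bystanders where they were, and the gripper clear. I'm handing the job in.

```bash
python3 -c "
from rig import ctrl
print(ctrl.finish_job())"
```

```text
the job is handed in; nothing more can be done
None
```

The basket is back in the pot, the grey lid is on and locked, and the suction valve is fully open. I handed the job in at about 26 s, with the gripper open and clear of everything.

- **Basket:** it stands upright on the pot floor. It went in without touching the sides.
- **Lid:** I set it in the gaps, pushed it down about 7 mm and turned it clockwise 81° (locked is 80°, the stop 83°). After I let go, the grip bar pointed at the pads, at 7–8° against the expected 8.2°. It matched the outline of a lid sitting at the locked height. I did not try turning it back to test the lock.
- **Valve:** I turned the lever until it met a firm stop, at 98.3° against the expected 98.2°, pushing with about 19 N. The last pictures show it lying along the pipe.
- **Other things:** in the last scene view they are where they were.
- **What disagreed:** my first estimate of the pump's position was off by about 3 mm and 2°. I corrected it from the gap corners before placing the lid. The wrist camera's positions differed from the other measurements by 1 to 5 mm.

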